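Swap the saw's insert plate: rack the worn one, take out the spare

TASK

We are changing the saw's insert plate. Take the worn plate that leans on the sloping wooden rest, stand it upright on its long edge in the one empty slot of the plywood rack, all the way down and about in the middle of the slot's length, and let go; after that lift the flap of the grey parts box by its handle and leave it standing wide open. Then draw out the longer of the two plates beneath it and finish still holding it in the gripper, motionless and upright, its lower edge at least 20 cm above the bench (do not put it down); leave everything else, the shorter plate included, where it is.

Things in the scene. Friction and masses are not known exactly. Their poses are not given: they have to be found in the camera images.
- worn: Worn insert plate, aluminium, 130 x 80 x 10 mm, about 0.25 kg; a 100 x 9 mm blade slot goes through it 28 to 37 mm up, solid above. Origin: middle of its lower face. x: thickness, y: length, z: height. At the start it leans 0.35 rad from vertical, its top towards its -x; there the rest's 12 mm thick back board covers its lower 45 mm, and in front a toe its lowest 8 mm.
- rest: Sloping wooden rest, fixed, 75 x 150 mm, 72 mm high, holding the worn plate. Origin: on the bench under the middle of the plate's lower edge, which is 25 mm above the bench. The plate leans towards the rest's -x, its length along the rest's y.
- rack: Plywood rack, fixed, 140 x 166 mm, 52 mm high. Origin: centre of its underside. Three slots run along its x, at y = -52, 0 and 52 mm, each 16 mm wide between two 8 mm thick, 130 mm long dividers rising from the slot floor at 12 mm to 52 mm above the bench. Two slots hold stored plates, one is empty; which one varies.
- felt: Grey felt strip, fixed, 120 x 13 x 3 mm, lying on the floor of the rack's empty slot. Origin: centre of its underside, on the slot floor (12 mm above the bench); x along the slot, y across it, z up. The worn plate must stand on it (plate's lower edge then 15 mm above the bench).
- stored_a: Stored plate standing in another slot of the rack, 120 x 10 x 58 mm (its x, y, z), origin at the middle of its underside; to be left alone.
- stored_b: Stored plate standing in another slot of the rack, 100 x 10 x 62 mm (its x, y, z), origin at the middle of its underside; to be left alone.
- box: Grey metal parts box, fixed, 136 x 162 mm, 85 mm high, walls 6 mm. Origin: centre of its underside; its -x side is the front (towards the robot). The flap closes its top. Inside, two plates stand on edge along the box's x at y = -30 and 30 mm in channels (ribs to 28 mm above the bench, 13 mm apart); which plate is where varies.
- flap (a joint): Opening angle of the flap, rad: 0 closed, 1.57 upright, stop at 1.8; starts between 0 and 0.2. The flap is a 136 x 160 x 4 mm sheet, 0.2 kg, hinged along the box's far (+x) top edge; it swings up and away from the robot. The hinge is stiff (about 0.3 N m friction) and the flap stays where it is left.
- flap_grip (a point): Middle of the flap's handle: a round bar, 10 mm thick, 90 mm long, parallel to the hinge, in the plane of the flap, 37 mm clear of the box front, with a stem to the flap at each end. It moves with the flap, 178 mm from the hinge axis. A gripper can pinch the bar from above, pads in front and behind, and let it turn between them as the flap swings.
- flap_hinge (a point): Middle of the flap's hinge axis, fixed to the box, 86 mm above the bench; the axis is its y direction, and its x, y, z are those of the box.
- spare: Spare insert plate, the longer of the two under the flap, aluminium, 110 x 10 x 65 mm (its x, y, z), about 0.2 kg; an 80 x 7 mm blade slot goes through it 18 to 25 mm up, solid above. Origin: middle of its lower face. It stands upright, 6 mm above the bench, its upper edge 14 mm below the box rim; it pulls out straight up.
- filler: Short plain plate beside the spare in the box, 65 x 10 x 65 mm (its x, y, z), origin at the middle of its lower edge; to be left in the box.
- screwdriver: Screwdriver lying on the bench, origin at its middle underside; to be left alone.
- wrench: Wrench lying on the bench beyond the box, origin at its middle underside; to be left alone.
- battery: Cordless tool battery, 75 x 110 x 75 mm, on the bench, origin centre of underside; to be left alone.
- oilcan: Round can, 66 mm across, 120 mm high, origin centre of underside; to be left alone.
- stone: Grey sharpening stone, 40 x 110 x 22 mm, lying on the bench, origin centre of underside; to be left alone.

How it is judged (in metres and radians):
On the way, in this order (a step that is already met when the one before it is completed fails the run):
1. the worn plate stands upright in the empty slot, down on the felt, and is let go (y of worn in the frame of felt between -0.007 and 0.007 m and x of worn in the frame of felt between -0.03 and 0.03 m and z of worn in the frame of felt below 0.01 m and angle between worn's own z axis and vertical below 0.22 rad and angle between the x axis of worn and the y axis of felt, either way round below 0.25 rad and contact force between worn and the fingers below 0.1 N and linear speed of worn below 0.03 m/s), for 0.2 s.
2. the flap is lifted wide open (past 1.2 rad) (value of joint flap above 1.2 rad), for 0.2 s.
3. the spare plate is drawn up out of the box by the gripper (height (world z) of spare above 0.1 m and contact force between spare and the fingers above 1 N), for 0.2 s.
At the end, for the whole second after the job is handed in: Worn plate upright in the felt slot (7 mm across, 30 mm along, under 10 mm above its floor, tilt < 0.22, yaw < 0.25 rad), still, let go; flap past 1.1 rad; spare in the fingers (> 1 N), lower edge over 190 mm up, tilt < 0.3 rad, under 30 mm/s, touching neither box nor flap (all of step 1 and value of joint flap above 1.1 rad and height (world z) of spare above 0.19 m and angle between spare's own z axis and vertical below 0.3 rad and linear speed of spare below 0.03 m/s and contact force between spare and the fingers above 1 N and contact force between spare and box below 0.1 N); the arm keeps its last pose, push and grip.
It fails at once if a stored plate is moved more than 30 mm (distance of any of stored_a, stored_b from where it was at the start of the episode above 0.03 m).
It fails at once if the short plate in the box is moved more than 30 mm (distance of filler from where it was at the start of the episode above 0.03 m).
It fails at once if something lying on the bench is moved more than 30 mm (distance of any of screwdriver, wrench, battery, oilcan, stone from where it was at the start of the episode above 0.03 m).
It also fails if it takes over 72 s, if anything falls off the work surface, if the arm or the gripper's body presses on something with over 40 N, if the wrist force passes 120 N, or if a joint passes its speed limit or range.

ROBOT

A 6-joint arm with a two-finger parallel gripper is mounted at the origin on the work surface. World frame = base frame: x ahead of the robot, y to its left, z up, the work surface at z = 0. Lengths are in mm, angles in rad, forces in N, time in s.
With the tool pointing down it reaches from about 350 to 875 mm from the base axis. Payload 4.2 kg.
Tool frame: the origin (TCP) lies midway between the tips of the shut fingers; the grasp point (between the pads) lies 19 mm behind it; z points along the fingers, y is the line along which they close (so a half turn about z gives the same grasp; the last joint's range is limited). The gripper opens to 85 mm and grips with 20 to 120 N. Pads are 22 mm wide; open, the fingers measure 114 mm over their backs; the gripper's body (76 mm by 85 mm) begins 54 mm behind the grasp point. The pads swing forward as they close: fully open they stand 13 mm farther back than shut.
Start: joints at [1.554, 0.385, 0.008, 0, -1.194, -0.259], TCP at [170.166, 601.367, 231.312] pointing down, gripper open.
Joint ranges: [-3.14, 3.14], [-1.21, 2.06], [-1.07, 1.41], [-3.16, 2.05], [-2.99, -0.16], [-3.1, 3.1]. Speed limits (rad/s): [2.79, 2.79, 3.14, 3.14, 3.14, 3.14].

INTERFACE

Orientations are given as a unit quaternion [x, y, z, w].
In Python, from bench import arm gives the robot as it stands.
- The arm moves only by the tool send_rows, never from a script. Its argument "targets" is a list of rows, each an object of numbers: "gripper": the gripper command: -1 is fully open, 1 is shut, values between are in proportion; "x", "y", "z": the shift along the tool's x, y, z in cm; "ax", "ay", "az": the turn, a rotation vector about the tool's x, y, z in degrees. A call has 1 to 5 rows; each row shifts and turns the commanded pose from where the row before left it, along the tool's axes as they then stand; what a row does not reach is not made up. A row lasts 1/12 s, in which the tool goes at most 41.7 mm and 7.16 degrees, less where a joint would pass 70% of its speed; a pose out of reach is approached as far as the arm can. A call is refused whole if a number of a shift passes 4.17 or a number of a turn 7.16, either way. A call with a gripper value outside its range is refused whole. The fingers move at their own pace and stop on an object; the grip force is fixed at half the most. Time passes only in rows, so rows that do not move let the fingers close. It gives the time, the measured TCP pose, the force, the opening and the grip force at its end, in the units of the state.
- arm.read_state(): the state, without advancing time (a new reading comes with each control period).
- arm.get_image(name): name is "side" or "top"; returns (picture, depth): 480x640x3 uint8, red, green, blue; 480x640 float32, mm along the optical axis (not along the pixel's ray), 0 where there is no reading.
- arm.camera_model(name): a dict with "fx", "fy", "cx", "cy" (pixels), "cam_to_world" (4x4, takes a point from camera to world coordinates). Camera axes: x right, y down, z forward; pixel columns grow to the right and rows downward; lengths in mm; the calibration is good to about 2 mm. A picture is of the moment at which its call begins. camera_model takes no time and is no camera call.
- arm.job_done(): hands the job in; it is judged then, once.
Trained networks look in the newest picture that a camera, given by its name, has taken for a name from the list of things; names that differ only in an ending like _2 or _b are one class to them, and where a whole thing is asked for, a point or a joint stands for the part that bears it (a point fixed in the world has none). Each returns a list of dicts, best first, with "score" (0 to 1); they miss things now and then, are a little off and sometimes report something else, mostly with a low value. They report only what shows in the picture. A call takes as long as a camera call.
- arm.boxes_of(camera, thing): "rect" ([left, top, width, height] in pixels, round what is visible of it).
The state is a dict: "clock": time; "joints": joint angles; "joint_vel": joint speeds; "joint_efforts": joint torques, N m; "position": TCP position; "ee_rot": TCP orientation; "contact_force": force on the tool from outside, world axes, zero at the start; "wrist_torque": the same for the moment, N m; "gripper_width": finger opening in mm; "grasp_force": force on a finger pad.
Only numpy, scipy, OpenCV 4.12 (cv2) and the standard library are available. Lean on these libraries where they do the work, as an engineer would, in place of code of your own. Each camera call takes 0.05 s, during which the arm holds its last target. There are 200 camera calls.

## Working session

There is one attempt and no reset: what is moved stays moved. The work goes in short steps, Python scripts to look and compute and a tool call to move; the robot and the scene stay as the last step left them, time stands still between calls to the robot, and variables do not carry over. Pictures are saved under pics/ and viewed, at most 10 in all, crops included, and the job is handed in when it is done.

Besides the shell and the picture viewer there is one more tool, called in YAML: its name, and indented under it one key for each argument. send_rows: Moves the arm, as the interface text tells. Its arguments: {"type":"object","properties":{"targets":{"type":"array"}},"required":["targets"]}

```bash
mkdir -p pics; ls; cat > h.py <<'E'
import numpy as np, cv2
from bench import arm
from scipy.spatial.transform import Rotation as R
def look(n):
    im,d=arm.get_image(n); return im,d,arm.camera_model(n)
def world(d,m):
    v,u=np.mgrid[:480,:640]
    p=np.stack([(u-m['cx'])/m['fx']*d,(v-m['cy'])/m['fy']*d,d],-1)
    T=np.array(m['cam_to_world']); w=p@T[:3,:3].T+T[:3,3]; w[d<=0]=np.nan; return w
E
python3 - <<'E'
from h import *
for n in('top','side'):
    im,d,m=look(n); cv2.imwrite(f'pics/{n}0.png',im[:,:,::-1]); np.savez(f'{n}0.npz',w=world(d,m),im=im)
    T=np.array(m['cam_to_world']);print(n,T.round(2).tolist(),m['fx'],np.isfinite(world(d,m)).mean())
    w=world(d,m)
    for t in 'worn rest rack felt stored_a box flap_grip flap spare screwdriver wrench battery oilcan stone'.split():
        for b in arm.boxes_of(n,t)[:2]:
            l,tt,ww,hh=b['rect'];print(t,round(b['score'],2),[round(x) for x in b['rect']],w[min(479,int(tt+hh/2)),min(639,int(l+ww/2))].round())
print(arm.read_state())
E
```

```text
pics
top [[0.02, -0.99, 0.13, 425.35], [-1.0, -0.02, -0.0, -25.43], [0.01, -0.13, -0.99, 1158.27], [0.0, 0.0, 0.0, 1.0]] 527.0658689080745 0.9959147135416667
worn 0.68 [123, 289, 70, 27] [437. 278.  78.]
rest 0.9 [132, 280, 75, 43] [442. 260.  63.]
rest 0.67 [264, 206, 78, 88] [546. -12. 101.]
rack 0.73 [393, 226, 86, 74] [ 532. -294.   55.]
felt 0.42 [435, 241, 9, 32] [ 547. -310.   18.]
stored_a 0.77 [411, 241, 17, 44] [ 529. -253.   78.]
stored_a 0.59 [458, 227, 20, 57] [ 547. -358.   68.]
box 0.67 [262, 208, 79, 88] [543. -10.  97.]
box 0.49 [120, 291, 76, 26] [435. 276.  86.]
flap_grip 0.8 [261, 204, 78, 93] [547.  -8.  99.]
flap 0.98 [262, 205, 82, 91] [545. -12.  95.]
spare 0.73 [311, 335, 54, 20] [354. -92.  20.]
screwdriver 0.8 [232, 334, 70, 16] [358.  61.  21.]
wrench 0.83 [264, 152, 71, 24] [751.   0.   8.]
battery 0.95 [133, 153, 55, 39] [709. 289.  74.]
oilcan 0.94 [422, 140, 42, 39] [ 736. -292.  121.]
stone 0.92 [311, 333, 56, 25] [354. -92.  20.]
side [[0.85, -0.27, 0.45, 117.38], [-0.53, -0.43, 0.74, -719.74], [-0.01, -0.86, -0.51, 591.19], [0.0, 0.0, 0.0, 1.0]] 525
[... 982 characters left out ...]
, 'joints': array([ 1.55359486e+00,  3.84740207e-01,  7.90730506e-03,  7.94118204e-06,
       -1.19403957e+00, -2.58637994e-01]), 'joint_vel': array([-0.00028672, -0.00100213,  0.00033805,  0.00117062,  0.00056113,
       -0.00178336]), 'joint_efforts': array([ 1.15957693e-03, -3.92082953e+01,  1.88616800e+01,  4.19059038e+00,
       -3.25743977e-04,  3.50152142e-06]), 'position': array([170.1711612 , 601.36133527, 231.29182883]), 'ee_rot': array([ 9.90504341e-01, -1.37481451e-01,  8.24987749e-06,  3.73492124e-05]), 'contact_force': array([0.27354562, 0.09121141, 0.44753714]), 'wrist_torque': array([0.00128265, 0.02578436, 0.01584061]), 'grasp_force': 0.0, 'gripper_width': 85.52161174626656}
```

```bash
python3 - <<'E'
import cv2,numpy as np
a=cv2.imread('pics/top0.png');b=cv2.imread('pics/side0.png')
cv2.imwrite('pics/c1.png',cv2.resize(a[120:370,100:500],None,fx=2,fy=2,interpolation=2))
cv2.imwrite('pics/c2.png',cv2.resize(b[160:460,160:560],None,fx=2,fy=2,interpolation=2))
E
```

```text
(no output)
```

View pics/c1.png

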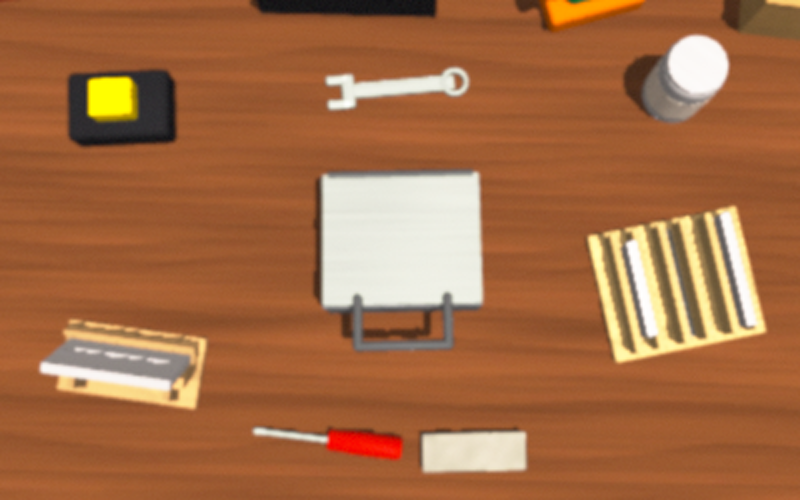

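View pics/c2.png

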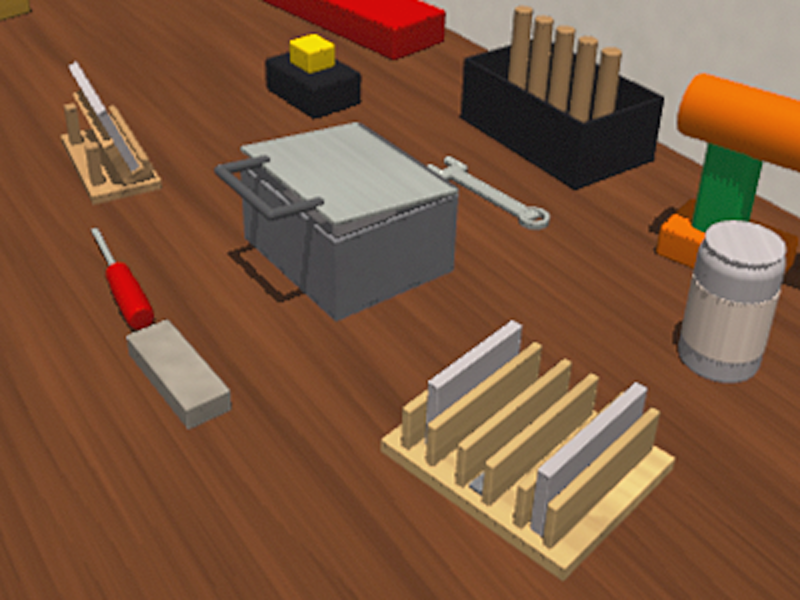

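The top picture shows the rest (crop 125,360), the box with its flap nearly shut and handle at (402,345), and the rack with its middle slot empty (685,280). The side picture agrees: worn leans towards the robot (-x), and the felt shows in the middle slot at (478,487). Next I'll fit the geometry.

```bash
python3 - <<'E'
from h import *
P={n:np.load(n+'0.npz')['w'].reshape(-1,3) for n in('top','side')}
def sel(n,x0,x1,y0,y1,z0,z1):
    p=P[n];k=(p[:,0]>x0)&(p[:,0]<x1)&(p[:,1]>y0)&(p[:,1]<y1)&(p[:,2]>z0)&(p[:,2]<z1);return p[k]
def rect(q):
    r=cv2.minAreaRect(q[:,:2].astype(np.float32)); return [np.round(x,1).tolist() if not np.isscalar(x) else round(x,1) for x in r],len(q)
for n in P:
    print(n,'bench z',np.median(sel(n,600,660,100,250,-20,20)[:,2]))
    print('worn>78',rect(sel(n,380,520,170,350,78,120)),'top',sel(n,380,520,170,350,78,130)[:,2].max())
    q=sel(n,380,520,170,350,76,130);c=np.median(q,0);
    print(' z>92',rect(sel(n,380,520,170,350,92,130)))
    print('rest',rect(sel(n,360,520,170,350,6,40)))
    print('rack',rect(sel(n,430,640,-420,-200,7,85)), 'tops',rect(sel(n,430,640,-420,-200,40,56)))
    print('rack stored>60',[rect(sel(n,430,640,a,b,60,85)) for a,b in((-420,-310),(-310,-200))])
    print('felt?',rect(sel(n,430,640,-330,-290,8,22)))
    print('flap',rect(sel(n,480,660,-120,90,80,130)))
    q=sel(n,495,600,-60,40,80,130);A=np.c_[q[:,:2],np.ones(len(q))];print(' plane',np.linalg.lstsq(A,q[:,2],rcond=None)[0])
    q=sel(n,420,475,-70,60,70,140);print('handle',rect(q),q.mean(0) if len(q) else 0)
q=sel('top',380,520,170,350,60,130)
E
```

```text
top bench z -0.39995343255952776
worn>78 ([[430.3, 281.5], [130.5, 18.9], 83.1], 619) top 105.36514378313314
 z>92 ([[427.4, 281.9], [130.5, 13.3], 83.3], 426)
rest ([[428.4, 259.7], [124.2, 180.5], 4.5], 1266)
rack ([[543.0, -304.7], [151.0, 178.4], 12.7], 4815) tops ([[538.2, -308.8], [129.7, 137.4], 12.6], 1716)
rack stored>60 [([[549.6, -359.3], [119.7, 12.2], 12.9], 347), ([[527.0, -258.0], [99.4, 11.5], 12.8], 293)]
felt? ([[539.2, -309.9], [150.1, 39.8], 0.2], 506)
flap ([[561.5, -10.2], [165.1, 161.3], 1.7], 5442)
 plane [-9.78419957e-02 -4.99732434e-03  1.52876599e+02]
handle ([[466.5, -12.8], [18.0, 97.4], 1.0], 291) [463.07571248 -11.92919283 112.74174301]
side bench z 1.817072935800752
worn>78 ([[423.9, 282.6], [131.5, 16.6], 87.3], 185) top 105.26263345702046
 z>92 ([[424.3, 283.1], [130.9, 12.0], 84.7], 155)
rest ([[448.8, 275.0], [147.7, 112.2], 89.9], 984)
rack ([[537.8, -307.6], [142.8, 167.2], 12.7], 9796) tops ([[537.6, -307.5], [131.5, 137.2], 12.8], 3417)
rack stored>60 [([[550.2, -357.9], [123.2, 11.3], 13.0], 720), ([[526.4, -257.0], [101.8, 12.1], 13.1], 620)]
felt? ([[535.0, -309.8], [147.7, 39.8], 0.1], 503)
flap ([[561.0, -8.4], [164.8, 165.7], 1.6], 3755)
 plane [-2.86914942e-02 -3.09993531e-03  1.15518801e+02]
handle ([[464.5, -12.5], [99.8, 20.9], 90.0], 275) [461.36512938 -16.75417433 113.3826226 ]
```

```bash
cat >> h.py <<'E'
import json
def down(yaw_x,tilt=0):
    """tool down, tool x axis at world yaw (deg), then tilted about tool x by tilt rad"""
    c,s=np.cos(np.radians(yaw_x)),np.sin(np.radians(yaw_x))
    return R.from_matrix(np.array([[c,s,0],[s,-c,0],[0,0,-1]]))*R.from_rotvec([tilt,0,0])
def plan(wps,dec=2,step=35.,turn=6.5,start=None):
    s=arm.read_state(); p,q=(np.array(s['position']),R.from_quat(s['ee_rot'])) if start is None else start
    out=[]
    for P,Q,g in wps:
        P=np.array(P,float)
        n=max(1,int(np.ceil(max(np.linalg.norm(P-p)/step,np.degrees((q.inv()*Q).magnitude())/turn))))
        p0,q0=p.copy(),q; rv=(q0.inv()*Q).as_rotvec()
        for k in range(1,n+1):
            t=q.inv().apply(p0+(P-p0)*k/n-p)/10; w=np.degrees((q.inv()*(q0*R.from_rotvec(rv*k/n))).as_rotvec())
            t,w=t.round(dec)+0,w.round(1)+0
            r=dict(zip(['x','y','z','ax','ay','az'],[*t.tolist(),*w.tolist()])); r={k:v for k,v in r.items() if v}; r['gripper']=g; out.append(r)
            p=p+q.apply(t*10); q=q*R.from_rotvec(np.radians(w))
    for i in range(0,len(out),5): print(json.dumps(out[i:i+5]))
    return p,q
def st():
    s=arm.read_state(); z=R.from_quat(s['ee_rot']).as_matrix()
    print(s['clock'],s['position'].round(1),'yawx',np.degrees(np.arctan2(z[1,0],z[0,0])).round(2),'z',z[:,2].round(3),'F',s['contact_force'].round(1),'w',round(s['gripper_width'],1),'gf',s['grasp_force'],'j',s['joints'].round(2))
E
cat > worn.py <<'E'
from h import *
psi=np.radians(-6.3); e=np.array([np.cos(psi),np.sin(psi),0]); b=.35
pz=-np.sin(b)*e+np.cos(b)*np.array([0,0,1]); px=np.cos(b)*e+np.sin(b)*np.array([0,0,1]); py=np.cross(pz,px)
Q=R.from_matrix(np.array([-py,-px,-pz]).T); top=np.array([425.3,282.6,100.2])
E
python3 - <<'E'
from worn import *
e_=plan([(top+70*pz,Q,0)])
st()
E
```

```text
[{"x": 2.37, "y": 1.86, "z": 0.5, "ax": 1.3, "ay": 1.1, "az": 6.1, "gripper": 0}, {"x": 2.55, "y": 1.6, "z": 0.51, "ax": 1.3, "ay": 1.1, "az": 6.1, "gripper": 0}, {"x": 2.7, "y": 1.34, "z": 0.53, "ax": 1.2, "ay": 1.1, "az": 6.2, "gripper": 0}, {"x": 2.81, "y": 1.05, "z": 0.56, "ax": 1.3, "ay": 1.0, "az": 6.1, "gripper": 0}, {"x": 2.9, "y": 0.75, "z": 0.58, "ax": 1.3, "ay": 1.1, "az": 6.1, "gripper": 0}]
[{"x": 2.96, "y": 0.46, "z": 0.63, "ax": 1.3, "ay": 1.1, "az": 6.1, "gripper": 0}, {"x": 2.97, "y": 0.16, "z": 0.68, "ax": 1.2, "ay": 1.1, "az": 6.2, "gripper": 0}, {"x": 2.96, "y": -0.14, "z": 0.73, "ax": 1.3, "ay": 1.1, "az": 6.1, "gripper": 0}, {"x": 2.92, "y": -0.45, "z": 0.8, "ax": 1.3, "ay": 1.0, "az": 6.1, "gripper": 0}, {"x": 2.84, "y": -0.73, "z": 0.86, "ax": 1.3, "ay": 1.1, "az": 6.1, "gripper": 0}]
[{"x": 2.72, "y": -1.01, "z": 0.93, "ax": 1.3, "ay": 1.1, "az": 6.2, "gripper": 0}, {"x": 2.59, "y": -1.27, "z": 1.02, "ax": 1.2, "ay": 1.1, "az": 6.1, "gripper": 0}, {"x": 2.42, "y": -1.52, "z": 1.08, "ax": 1.3, "ay": 1.1, "az": 6.1, "gripper": 0}]
1.5 [170.2 601.4 231.3] yawx -15.8 z [ 0. -0. -1.] F [0.3 0.1 0.4] w 85.5 gf 0.0 j [ 1.55  0.38  0.01  0.   -1.19 -0.26]
```

send_rows:
  targets:
    - {"x": 2.4,"y": 1.9,"z": 0.5,"ax": 1.3,"ay": 1.1,"az": 6.1,"gripper": 0}
    - {"x": 2.5,"y": 1.6,"z": 0.5,"ax": 1.3,"ay": 1.1,"az": 6.1,"gripper": 0}
    - {"x": 2.7,"y": 1.3,"z": 0.5,"ax": 1.2,"ay": 1.1,"az": 6.2,"gripper": 0}
    - {"x": 2.8,"y": 1.0,"z": 0.6,"ax": 1.3,"ay": 1.0,"az": 6.1,"gripper": 0}
    - {"x": 2.9,"y": 0.8,"z": 0.6,"ax": 1.3,"ay": 1.1,"az": 6.1,"gripper": 0}

```text
clock: 1.92
position: [259.6, 478.9, 206.0]
ee_rot: [0.916, -0.396, 0.054, -0.049]
contact_force: [-0.1, -0.3, -0.0]
gripper_width: 42.8
grasp_force: 0.0
```

send_rows:
  targets:
    - {"x": 3.0,"y": 0.5,"z": 0.6,"ax": 1.3,"ay": 1.1,"az": 6.1,"gripper": 0}
    - {"x": 3.0,"y": 0.2,"z": 0.7,"ax": 1.2,"ay": 1.1,"az": 6.2,"gripper": 0}
    - {"x": 3.0,"y": -0.1,"z": 0.7,"ax": 1.3,"ay": 1.1,"az": 6.1,"gripper": 0}
    - {"x": 2.9,"y": -0.5,"z": 0.8,"ax": 1.3,"ay": 1.0,"az": 6.1,"gripper": 0}
    - {"x": 2.8,"y": -0.7,"z": 0.9,"ax": 1.3,"ay": 1.1,"az": 6.1,"gripper": 0}

```text
clock: 2.33
position: [348.2, 356.3, 181.0]
ee_rot: [0.771, -0.621, 0.103, -0.094]
contact_force: [0.3, 1.1, 0.7]
gripper_width: 42.8
grasp_force: 0.0
```

send_rows:
  targets:
    - {"x": 2.7,"y": -1.0,"z": 0.9,"ax": 1.3,"ay": 1.1,"az": 6.2,"gripper": 0}
    - {"x": 2.6,"y": -1.3,"z": 1.0,"ax": 1.2,"ay": 1.1,"az": 6.1,"gripper": 0}
    - {"x": 2.4,"y": -1.5,"z": 1.1,"ax": 1.3,"ay": 1.1,"az": 6.1,"gripper": 0}
    - {"gripper": 0}
    - {"gripper": 0}

```text
$.targets[3]: bad value
```

```bash
python3 - <<'E'
from worn import *
st()
plan([(top-30*pz,Q,0)],step=20)
im,d,m=look('side'); cv2.imwrite('pics/s1.png',cv2.resize(im[120:320,120:360][:,:,::-1],None,fx=3,fy=3,interpolation=2))
E
```

```text
2.3333 [348.2 356.3 181. ] yawx -78.04 z [ 0.276  0.016 -0.961] F [0.3 1.1 0.7] w 42.8 gf 0.0 j [ 1.26  0.13 -0.65  0.4  -0.72 -1.34]
[{"x": 1.08, "y": -0.45, "z": 1.6, "ax": 0.5, "ay": 0.4, "az": 2.3, "gripper": 0}, {"x": 1.05, "y": -0.49, "z": 1.6, "ax": 0.4, "ay": 0.4, "az": 2.2, "gripper": 0}, {"x": 1.02, "y": -0.51, "z": 1.62, "ax": 0.5, "ay": 0.4, "az": 2.3, "gripper": 0}, {"x": 0.99, "y": -0.54, "z": 1.63, "ax": 0.5, "ay": 0.5, "az": 2.3, "gripper": 0}, {"x": 0.95, "y": -0.56, "z": 1.64, "ax": 0.4, "ay": 0.4, "az": 2.2, "gripper": 0}]
[{"x": 0.92, "y": -0.59, "z": 1.65, "ax": 0.5, "ay": 0.4, "az": 2.3, "gripper": 0}, {"x": 0.89, "y": -0.61, "z": 1.67, "ax": 0.5, "ay": 0.4, "az": 2.3, "gripper": 0}, {"x": 0.84, "y": -0.63, "z": 1.68, "ax": 0.4, "ay": 0.4, "az": 2.2, "gripper": 0}]
```

View pics/s1.png

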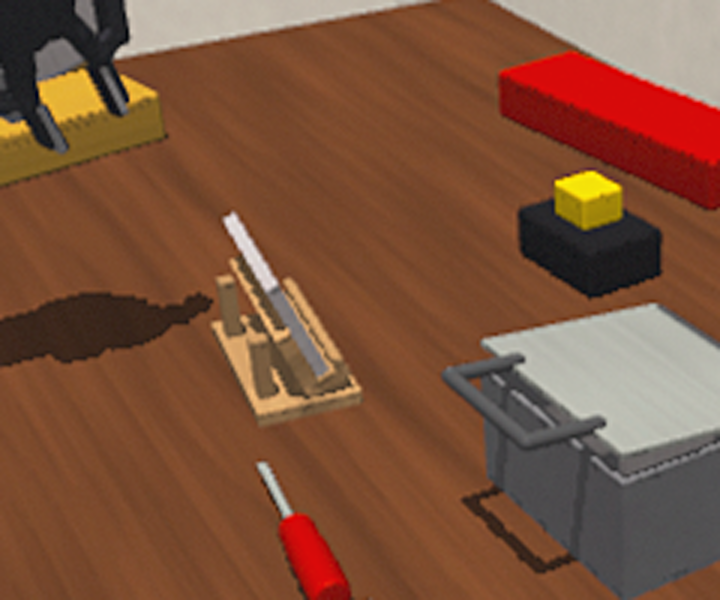

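The side picture shows the plate still leaning on the rest, top edge near (235,215), with the gripper at upper left. The third call was refused over its shiftless rows, so I'll send the remaining rows with explicit zeros.

send_rows:
  targets:
    - {"x": 2.7,"y": -1.0,"z": 0.9,"ax": 1.3,"ay": 1.1,"az": 6.2,"gripper": 0}
    - {"x": 2.6,"y": -1.3,"z": 1.0,"ax": 1.2,"ay": 1.1,"az": 6.1,"gripper": 0}
    - {"x": 2.4,"y": -1.5,"z": 1.1,"ax": 1.3,"ay": 1.1,"az": 6.1,"gripper": 0}
    - {"x": 0,"y": 0,"z": 0,"ax": 0,"ay": 0,"az": 0,"gripper": 0}

```text
clock: 2.72
position: [401.0, 279.9, 164.2]
ee_rot: [-0.655, 0.736, -0.131, 0.113]
contact_force: [-0.6, -0.6, 0.1]
gripper_width: 42.5
grasp_force: 0.0
```

```bash
python3 - <<'E'
from worn import *
st(); print('target',top+70*pz, 'zdir',-pz)
plan([(top-30*pz,Q,0)],step=20)
im,d,m=look('top'); w=world(d,m).reshape(-1,3)
im2,d2,m2=look('side'); cv2.imwrite('pics/s2.png',np.hstack([cv2.resize(im[230:350,80:230][:,:,::-1],(400,320),interpolation=2),cv2.resize(im2[120:280,130:330][:,:,::-1],(400,320),interpolation=2)]))
E
```

```text
2.7167 [401.  279.9 164.2] yawx -96.74 z [ 0.338 -0.044 -0.94 ] F [-0.6 -0.6  0.1] w 42.5 gf 0.0 j [ 1.1   0.12 -0.78  0.58 -0.63 -1.68]
target [401.44210774 285.23393583 165.9560899 ] zdir [ 0.34082703 -0.03762765 -0.93937271]
[{"x": -0.12, "y": -0.01, "z": 1.97, "ay": -0.1, "az": -0.1, "gripper": 0}, {"x": -0.12, "y": -0.01, "z": 1.96, "ay": -0.1, "gripper": 0}, {"x": -0.11, "y": -0.01, "z": 1.97, "ax": 0.1, "az": -0.1, "gripper": 0}, {"x": -0.12, "y": -0.01, "z": 1.96, "ay": -0.1, "az": -0.1, "gripper": 0}, {"x": -0.11, "y": -0.01, "z": 1.97, "ay": -0.1, "gripper": 0}]
```

View pics/s2.png

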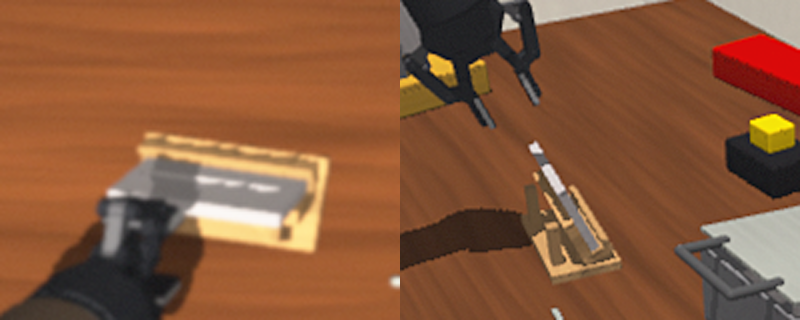

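The gripper is above the plate, with the plate on the midline of the fingers (right half: fingers at 490,110 and 535,95, plate top at 537,148). Going in and closing.

send_rows:
  targets:
    - {"x": -0.1,"y": 0,"z": 2.0,"ax": 0,"ay": 0,"az": 0,"gripper": 0}
    - {"x": -0.1,"y": 0,"z": 2.0,"ax": 0,"ay": 0,"az": 0,"gripper": 0}
    - {"x": 0,"y": 0,"z": 2.0,"ax": 0,"ay": 0,"az": 0,"gripper": 0}
    - {"x": 0,"y": 0,"z": 2.0,"ax": 0,"ay": 0,"az": 0,"gripper": 0}
    - {"x": 0,"y": 0,"z": 1.9,"ax": 0,"ay": 0,"az": 0,"gripper": 0}

```text
clock: 3.23
position: [434.8, 285.8, 72.6]
ee_rot: [-0.658, 0.732, -0.129, 0.117]
contact_force: [1.0, 1.4, 0.3]
gripper_width: 42.9
grasp_force: 0.0
```

send_rows:
  targets:
    - {"x": 0,"y": 0,"z": 0,"ax": 0,"ay": 0,"az": 0,"gripper": 1}
    - {"x": 0,"y": 0,"z": 0,"ax": 0,"ay": 0,"az": 0,"gripper": 1}
    - {"x": 0,"y": 0,"z": 0,"ax": 0,"ay": 0,"az": 0,"gripper": 1}
    - {"x": 0,"y": 0,"z": 0,"ax": 0,"ay": 0,"az": 0,"gripper": 1}
    - {"x": 0,"y": 0,"z": 0,"ax": 0,"ay": 0,"az": 0,"gripper": 1}

```text
clock: 3.65
position: [435.6, 283.8, 74.5]
ee_rot: [-0.656, 0.734, -0.13, 0.117]
contact_force: [6.0, -1.5, -3.0]
gripper_width: 9.2
grasp_force: 60.5
```

```bash
python3 - <<'E'
from worn import *
st()
p,q=plan([(top+60*pz,Q,1)],step=30)
print('--')
D=down(-167.3)
plan([([460,150,230],down(-120,.1),1),([538.2,-307.8,190],D,1)],start=(p,q),dec=1,step=38,turn=6)
E
```

```text
3.65 [435.6 283.8  74.5] yawx -96.38 z [ 0.343 -0.037 -0.939] F [ 6.  -1.5 -3. ] w 9.2 gf 60.46427071094513 j [ 0.88  0.29 -0.93  1.12 -0.33 -2.06]
[{"x": 0.08, "y": 0.02, "z": -2.92, "gripper": 1}, {"x": 0.07, "y": 0.02, "z": -2.92, "ax": -0.1, "az": -0.1, "gripper": 1}, {"x": 0.08, "y": 0.02, "z": -2.92, "gripper": 1}]
--
[{"x": 2.6, "y": -1.8, "z": -0.9, "ax": -2.8, "ay": 1.1, "az": 4.6, "gripper": 1}, {"x": 2.4, "y": -2.0, "z": -1.0, "ax": -2.9, "ay": 1.0, "az": 4.7, "gripper": 1}, {"x": 2.3, "y": -2.1, "z": -1.0, "ax": -2.8, "ay": 1.1, "az": 4.6, "gripper": 1}, {"x": 2.1, "y": -2.2, "z": -1.0, "ax": -2.8, "ay": 1.1, "az": 4.6, "gripper": 1}, {"x": 1.9, "y": -2.4, "z": -1.2, "ax": -2.8, "ay": 1.0, "az": 4.7, "gripper": 1}]
[{"x": 2.8, "y": -2.2, "z": 0.5, "ax": -0.4, "ay": 0.2, "az": 3.6, "gripper": 1}, {"x": 2.6, "y": -2.4, "z": 0.6, "ax": -0.4, "ay": 0.2, "az": 3.7, "gripper": 1}, {"x": 2.4, "y": -2.6, "z": 0.5, "ax": -0.5, "ay": 0.2, "az": 3.6, "gripper": 1}, {"x": 2.3, "y": -2.7, "z": 0.5, "ax": -0.4, "ay": 0.1, "az": 3.6, "gripper": 1}, {"x": 2.1, "y": -2.9, "z": 0.5, "ax": -0.4, "ay": 0.2, "az": 3.7, "gripper": 1}]
[{"x": 1.9, "y": -3.0, "z": 0.4, "ax": -0.4, "ay": 0.2, "az": 3.6, "gripper": 1}, {"x": 1.7, "y": -3.1, "z": 0.5, "ax": -0.4, "ay": 0.2, "az": 3.6, "gripper": 1}, {"x": 1.5, "y": -3.3, "z": 0.4, "ax": -0.4, "ay": 0.2, "az": 3.7, "gripper": 1}, {"x": 1.3, "y": -3.3, "z": 0.5, "ax": -0.4, "ay": 0.2, "az": 3.6, "gripper": 1}, {"x": 1.1, "y": -3.4, "z": 0.4, "ax": -0.5, "ay": 0.2, "az": 3.6, "gripper": 1}]
[{"x": 0.8, "y": -3.4, "z": 0.4, "ax": -0.4, "ay": 0.1, "az": 3.7, "gripper": 1}, {"x": 0.7, "y": -3.5, "z": 0.3, "ax": -0.4, "ay": 0.2, "az": 3.6, "gripper": 1}, {"x": 0.4, "y": -3.6, "z": 0.3, "ax": -0.4, "ay": 0.2, "az": 3.6, "gripper": 1}]
```

send_rows:
  targets:
    - {"x": 0,"y": 0,"z": -1.5,"ax": 0,"ay": 0,"az": 0,"gripper": 1}
    - {"x": 0,"y": 0,"z": -2.5,"ax": 0,"ay": 0,"az": 0,"gripper": 1}
    - {"x": 0,"y": 0,"z": -2.5,"ax": 0,"ay": 0,"az": 0,"gripper": 1}
    - {"x": 0,"y": 0,"z": -2.5,"ax": 0,"ay": 0,"az": 0,"gripper": 1}
    - {"x": 0,"y": 0,"z": 0,"ax": 0,"ay": 0,"az": 0,"gripper": 1}

```text
clock: 4.07
position: [403.6, 290.9, 162.6]
ee_rot: [-0.658, 0.732, -0.127, 0.121]
contact_force: [0.4, 0.4, -0.7]
gripper_width: 9.2
grasp_force: 60.8
```

send_rows:
  targets:
    - {"x": 2.6,"y": -1.8,"z": -0.9,"ax": -2.8,"ay": 1.1,"az": 4.6,"gripper": 1}
    - {"x": 2.4,"y": -2.0,"z": -1.0,"ax": -2.9,"ay": 1.0,"az": 4.7,"gripper": 1}
    - {"x": 2.3,"y": -2.1,"z": -1.0,"ax": -2.8,"ay": 1.1,"az": 4.6,"gripper": 1}
    - {"x": 2.1,"y": -2.2,"z": -1.0,"ax": -2.8,"ay": 1.1,"az": 4.6,"gripper": 1}
    - {"x": 1.9,"y": -2.4,"z": -1.2,"ax": -2.8,"ay": 1.0,"az": 4.7,"gripper": 1}

```text
clock: 4.48
position: [459.1, 151.8, 231.7]
ee_rot: [-0.499, 0.865, -0.042, 0.024]
contact_force: [1.3, -0.8, -1.0]
gripper_width: 9.0
grasp_force: 60.8
```

```bash
python3 - <<'E'
from worn import *
st()
plan([([538.2,-307.8,190],down(-167.3),1)],dec=1,step=36,turn=6)
E
```

```text
4.4833 [459.1 151.8 231.7] yawx -120.1 z [ 0.084 -0.048 -0.995] F [ 1.3 -0.8 -1. ] w 9.0 gf 60.7959508895874 j [ 0.71  0.11 -0.41  0.11 -1.02 -1.29]
[{"x": 2.6, "y": -2.1, "z": 0.5, "ax": -0.4, "ay": 0.2, "az": 3.4, "gripper": 1}, {"x": 2.4, "y": -2.2, "z": 0.5, "ax": -0.3, "ay": 0.1, "az": 3.3, "gripper": 1}, {"x": 2.3, "y": -2.4, "z": 0.5, "ax": -0.4, "ay": 0.2, "az": 3.4, "gripper": 1}, {"x": 2.1, "y": -2.5, "z": 0.5, "ax": -0.4, "ay": 0.2, "az": 3.4, "gripper": 1}, {"x": 2.0, "y": -2.7, "z": 0.4, "ax": -0.4, "ay": 0.1, "az": 3.3, "gripper": 1}]
[{"x": 1.8, "y": -2.8, "z": 0.5, "ax": -0.3, "ay": 0.2, "az": 3.4, "gripper": 1}, {"x": 1.7, "y": -2.8, "z": 0.4, "ax": -0.4, "ay": 0.2, "az": 3.4, "gripper": 1}, {"x": 1.5, "y": -3.0, "z": 0.4, "ax": -0.4, "ay": 0.1, "az": 3.4, "gripper": 1}, {"x": 1.3, "y": -3.0, "z": 0.4, "ax": -0.3, "ay": 0.2, "az": 3.3, "gripper": 1}, {"x": 1.1, "y": -3.2, "z": 0.4, "ax": -0.4, "ay": 0.2, "az": 3.4, "gripper": 1}]
[{"x": 1.0, "y": -3.1, "z": 0.4, "ax": -0.4, "ay": 0.1, "az": 3.4, "gripper": 1}, {"x": 0.7, "y": -3.3, "z": 0.4, "ax": -0.4, "ay": 0.2, "az": 3.3, "gripper": 1}, {"x": 0.6, "y": -3.3, "z": 0.3, "ax": -0.3, "ay": 0.2, "az": 3.4, "gripper": 1}, {"x": 0.4, "y": -3.3, "z": 0.3, "ax": -0.4, "ay": 0.1, "az": 3.4, "gripper": 1}]
```

send_rows:
  targets:
    - {"x": 2.6,"y": -2.1,"z": 0.5,"ax": -0.4,"ay": 0.2,"az": 3.4,"gripper": 1}
    - {"x": 2.4,"y": -2.2,"z": 0.5,"ax": -0.3,"ay": 0.1,"az": 3.3,"gripper": 1}
    - {"x": 2.3,"y": -2.4,"z": 0.5,"ax": -0.4,"ay": 0.2,"az": 3.4,"gripper": 1}
    - {"x": 2.1,"y": -2.5,"z": 0.5,"ax": -0.4,"ay": 0.2,"az": 3.4,"gripper": 1}
    - {"x": 2.0,"y": -2.7,"z": 0.4,"ax": -0.4,"ay": 0.1,"az": 3.3,"gripper": 1}

```text
clock: 4.9
position: [487.8, -13.2, 216.3]
ee_rot: [-0.367, 0.93, -0.028, 0.017]
contact_force: [0.5, -0.6, -1.5]
gripper_width: 8.8
grasp_force: 60.8
```

send_rows:
  targets:
    - {"x": 1.8,"y": -2.8,"z": 0.5,"ax": -0.3,"ay": 0.2,"az": 3.4,"gripper": 1}
    - {"x": 1.7,"y": -2.8,"z": 0.4,"ax": -0.4,"ay": 0.2,"az": 3.4,"gripper": 1}
    - {"x": 1.5,"y": -3.0,"z": 0.4,"ax": -0.4,"ay": 0.1,"az": 3.4,"gripper": 1}
    - {"x": 1.3,"y": -3.0,"z": 0.4,"ax": -0.3,"ay": 0.2,"az": 3.3,"gripper": 1}
    - {"x": 1.1,"y": -3.2,"z": 0.4,"ax": -0.4,"ay": 0.2,"az": 3.4,"gripper": 1}

```text
clock: 5.32
position: [516.9, -177.4, 202.3]
ee_rot: [-0.226, 0.974, -0.014, 0.008]
contact_force: [0.7, 0.8, -1.9]
gripper_width: 8.9
grasp_force: 60.8
```

send_rows:
  targets:
    - {"x": 1.0,"y": -3.1,"z": 0.4,"ax": -0.4,"ay": 0.1,"az": 3.4,"gripper": 1}
    - {"x": 0.7,"y": -3.3,"z": 0.4,"ax": -0.4,"ay": 0.2,"az": 3.3,"gripper": 1}
    - {"x": 0.6,"y": -3.3,"z": 0.3,"ax": -0.3,"ay": 0.2,"az": 3.4,"gripper": 1}
    - {"x": 0.4,"y": -3.3,"z": 0.3,"ax": -0.4,"ay": 0.1,"az": 3.4,"gripper": 1}
    - {"x": 0,"y": 0,"z": 0,"ax": 0,"ay": 0,"az": 0,"gripper": 1}

```text
clock: 5.73
position: [539.6, -312.3, 189.2]
ee_rot: [-0.108, 0.994, -0.002, 0.001]
contact_force: [1.3, -0.1, -2.0]
gripper_width: 9.0
grasp_force: 60.9
```

```bash
python3 - <<'E'
from h import *
st()
im,d,m=look('side'); w=world(d,m); cv2.imwrite('pics/s3.png',cv2.resize(im[230:460,320:560][:,:,::-1],None,fx=2.5,fy=2.5,interpolation=2))
# plate lower part, seen from side: points near rack centre between z 135 and 175
s=arm.read_state(); q=R.from_quat(s['ee_rot']).inv().apply(w.reshape(-1,3)-s['position'])
k=(abs(q[:,0])<90)&(abs(q[:,1])<20)&(q[:,2]>-5)&(q[:,2]<80)
t=q[k]; print(len(t),'len',t[:,0].min(),t[:,0].max(),'low',t[:,2].max(),np.percentile(t[:,2],99),'y',np.percentile(t[:,1],[2,50,98]))
f=t[abs(t[:,0])<55];A=np.c_[f[:,[0,2]],np.ones(len(f))];print('y=ax+bz+c',np.linalg.lstsq(A,f[:,1],rcond=None)[0])
E
```

```text
5.7333 [ 539.6 -312.3  189.2] yawx -167.61 z [ 0.002 -0.003 -1.   ] F [ 1.3 -0.1 -2. ] w 9.0 gf 60.89668035507202 j [-0.26  0.41 -0.06  0.   -1.1  -1.09]
1934 len -64.66320659049764 68.82954591146462 low 52.29876345775007 50.885037583214114 y [-7.56237932 -6.23614285  2.05328735]
y=ax+bz+c [-4.24277663e-04 -5.24967992e-03 -5.83272975e+00]
```

View pics/s3.png

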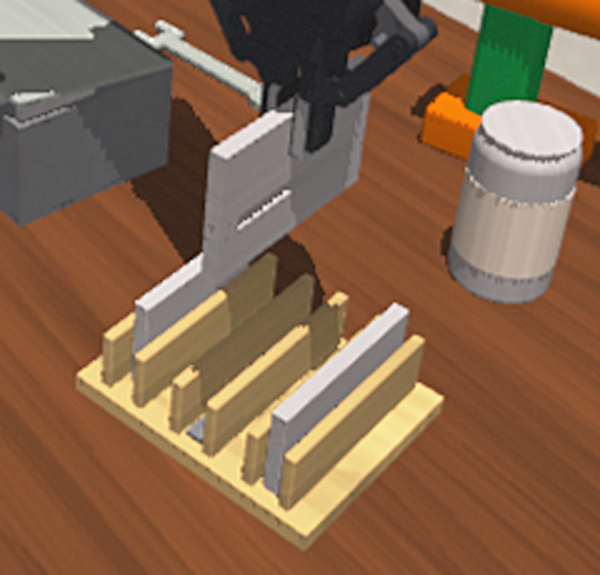

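The side picture shows the plate held upright over the middle slot, parallel to the dividers (plate at 280,190, felt at 198,428). The depth points put its lower edge about 51 mm below the TCP. I'll correct by 5 mm and lower.

```bash
python3 - <<'E'
from h import *
plan([([538.4,-307.4,122],down(-167.3),1)],step=25)
E
```

```text
[{"y": 0.09, "z": 2.24, "az": -0.1, "gripper": 1}, {"y": 0.09, "z": 2.25, "ax": -0.1, "gripper": 1}, {"y": 0.09, "z": 2.24, "az": -0.1, "gripper": 1}]
```

send_rows:
  targets:
    - {"x": 0,"y": 0.1,"z": 2.2,"ax": 0,"ay": 0,"az": -0.1,"gripper": 1}
    - {"x": 0,"y": 0.1,"z": 2.2,"ax": 0,"ay": 0,"az": 0,"gripper": 1}
    - {"x": 0,"y": 0.1,"z": 2.2,"ax": 0,"ay": 0,"az": -0.1,"gripper": 1}
    - {"x": 0,"y": 0,"z": 0,"ax": 0,"ay": 0,"az": 0,"gripper": 1}
    - {"x": 0,"y": 0,"z": 0,"ax": 0,"ay": 0,"az": 0,"gripper": 1}

```text
clock: 6.2
position: [538.1, -304.0, 124.5]
ee_rot: [-0.114, 0.994, -0.001, -0.0]
contact_force: [-0.1, 0.5, -0.6]
gripper_width: 9.0
grasp_force: 60.8
```

```bash
python3 - <<'E'
from h import *
im,d,m=look('side');st(); w=world(d,m).reshape(-1,3)
c,s=np.cos(np.radians(12.7)),np.sin(np.radians(12.7))
q=(w-[538.2,-307.5,0])@np.array([[c,-s,0],[s,c,0],[0,0,1]])  # rack frame
for nm,k in(('dividers',(abs(q[:,1])<24)&(abs(q[:,0])<62)&(q[:,2]>46)&(q[:,2]<55)),('plate',(abs(q[:,1])<24)&(abs(q[:,0])<62)&(q[:,2]>75)&(q[:,2]<110))):
    t=q[k]; print(nm,len(t),np.percentile(t[:,1],[1,5,25,50,75,95,99]).round(1)); print(np.histogram(t[:,1],np.arange(-24,25,2))[0])
k=(abs(q[:,1])<12)&(abs(q[:,0])<90)&(q[:,2]>72)&(q[:,2]<140);print('len',q[k][:,0].min(),q[k][:,0].max(),'bottom', np.percentile(q[(abs(q[:,1])<12)&(q[:,2]>60)&(abs(q[:,0])<60)][:,2],[0,1,2]))
plan([([538.4,-307.4,67],down(-167.3),1)],step=12)
E
```

```text
6.25 [ 539.3 -304.7  126.2] yawx -166.95 z [ 0.003 -0.004 -1.   ] F [ 0.8 -0.3 -1.5] w 8.9 gf 60.75818181037903 j [-0.25  0.46 -0.15  0.   -0.95 -1.09]
dividers 750 [-16.4 -15.9 -14.6 -10.5   8.7  10.8  13.9]
[  0   0   0  27 198  87  82  61   6   0   0   0   0   0   0  18 198  55
  10   8   0   0   0   0]
plate 910 [-2.  -1.6 -1.  -0.6  0.1  3.9  5.3]
[  0   0   0   0   0   0   0   0   0   0  10 660 135  62  43   0   0   0
   0   0   0   0   0   0]
len -67.89328548086424 64.52197079641228 bottom [72.42039335 76.43252885 79.29321782]
[{"x": 0.03, "y": -0.04, "z": 1.18, "az": 0.1, "gripper": 1}, {"x": 0.04, "y": -0.05, "z": 1.19, "ax": -0.1, "ay": 0.1, "gripper": 1}, {"x": 0.03, "y": -0.04, "z": 1.18, "az": 0.1, "gripper": 1}, {"x": 0.03, "y": -0.05, "z": 1.18, "ax": -0.1, "az": 0.1, "gripper": 1}, {"x": 0.03, "y": -0.05, "z": 1.19, "gripper": 1}]
```

send_rows:
  targets:
    - {"x": 0,"y": -0.2,"z": 0.5,"ax": 0,"ay": 0,"az": 0.1,"gripper": 1}
    - {"x": 0,"y": -0.2,"z": 0.5,"ax": 0,"ay": 0,"az": 0.1,"gripper": 1}
    - {"x": 0,"y": 0,"z": 0.6,"ax": 0,"ay": 0,"az": 0,"gripper": 1}
    - {"x": 0,"y": 0,"z": 0,"ax": 0,"ay": 0,"az": 0,"gripper": 1}
    - {"x": 0,"y": 0,"z": 0,"ax": 0,"ay": 0,"az": 0,"gripper": 1}

```text
clock: 6.67
position: [539.4, -309.4, 109.1]
ee_rot: [-0.111, 0.994, -0.001, 0.001]
contact_force: [0.1, 0.5, -1.4]
gripper_width: 8.9
grasp_force: 60.9
```

```bash
cat > rk.py <<'E'
from h import *
def rackq(n):
    im,d,m=look(n); w=world(d,m).reshape(-1,3)
    c,s=np.cos(np.radians(12.7)),np.sin(np.radians(12.7))
    return (w-[538.2,-307.5,0])@np.array([[c,-s,0],[s,c,0],[0,0,1]])
E
python3 - <<'E'
from rk import *
q=rackq('side');st();rackq('side');st()
t=q[(abs(q[:,1])<24)&(abs(q[:,0])<62)&(q[:,2]>62)&(q[:,2]<100)]
print('plate',len(t),np.percentile(t[:,1],[1,5,25,50,75,95,99]).round(1)); 
A=np.c_[t[t[:,1]<2.5][:,[0,2]],np.ones((t[:,1]<2.5).sum())];print(np.linalg.lstsq(A,t[t[:,1]<2.5][:,1],rcond=None)[0])
t=q[(abs(q[:,1])<12)&(abs(q[:,0])<60)&(q[:,2]>53)&(q[:,2]<125)];print(np.percentile(t[:,2],[0,.5,1,2]))
E
```

```text
6.7167 [ 539.6 -309.5  109.5] yawx -167.28 z [ 0.003 -0.003 -1.   ] F [-0.6  0.4 -0.7] w 8.7 gf 60.8657169342041 j [-0.26  0.48 -0.16  0.   -0.92 -1.09]
6.7667 [ 539.8 -309.5  109.6] yawx -167.28 z [ 0.003 -0.003 -1.   ] F [-0.   0.9 -1.8] w 9.3 gf 60.86523771286011 j [-0.26  0.48 -0.16  0.   -0.92 -1.09]
plate 956 [-7.4 -7.  -6.5 -6.1 -5.6 -2.1 -0.7]
[ 1.39961259e-03  4.00222837e-02 -8.90157915e+00]
[53.01955915 53.11785254 53.21127321 53.45387401]
```

send_rows:
  targets:
    - {"x": 0,"y": 0.1,"z": 0,"ax": 0,"ay": 0,"az": 0,"gripper": 1}
    - {"x": 0,"y": 0,"z": 0.6,"ax": 0,"ay": 0,"az": 0,"gripper": 1}
    - {"x": 0,"y": 0,"z": 0.6,"ax": 0,"ay": 0,"az": 0,"gripper": 1}
    - {"x": 0,"y": 0,"z": 0.6,"ax": 0,"ay": 0,"az": 0,"gripper": 1}
    - {"x": 0,"y": 0,"z": 0.6,"ax": 0,"ay": 0,"az": 0,"gripper": 1}

```text
clock: 7.18
position: [539.2, -308.3, 84.5]
ee_rot: [-0.111, 0.994, -0.001, 0.001]
contact_force: [-0.1, 0.1, -2.1]
gripper_width: 8.7
grasp_force: 60.9
```

send_rows:
  targets:
    - {"x": 0,"y": 0,"z": 0.5,"ax": 0,"ay": 0,"az": 0,"gripper": 1}
    - {"x": 0,"y": 0,"z": 0.5,"ax": 0,"ay": 0,"az": 0,"gripper": 1}
    - {"x": 0,"y": 0,"z": 0.4,"ax": 0,"ay": 0,"az": 0,"gripper": 1}
    - {"x": 0,"y": 0,"z": 0,"ax": 0,"ay": 0,"az": 0,"gripper": 1}

```text
clock: 7.52
position: [538.9, -308.3, 70.2]
ee_rot: [-0.111, 0.994, -0.001, 0.0]
contact_force: [0.3, 0.4, -1.3]
gripper_width: 9.6
grasp_force: 60.9
```

```bash
python3 - <<'E'
from rk import *
q=rackq('side');st()
t=q[(abs(q[:,1])<24)&(abs(q[:,0])<62)&(q[:,2]>54)&(q[:,2]<85)]
print('plate',len(t),np.percentile(t[:,1],[1,5,25,50,75,95,99]).round(1))
t=q[(abs(q[:,1])<14)&(abs(q[:,0])<66)&(abs(q[:,0])>30)&(q[:,2]>54)&(q[:,2]<125)];print('top',np.percentile(t[:,2],[95,98,99.5]))
E
```

```text
7.5667 [ 539.3 -308.4   70.8] yawx -167.27 z [ 0.002 -0.003 -1.   ] F [ 1.5  0.3 -1.8] w 9.0 gf 60.873273611068726 j [-0.26  0.53 -0.2   0.   -0.84 -1.09]
plate 589 [-17.1 -14.5  -5.6  -4.9  -4.4  -3.9  11.5]
top [ 99.77726819 100.27005954 100.74109432]
```

send_rows:
  targets:
    - {"x": 0,"y": 0,"z": 0.2,"ax": 0,"ay": 0,"az": 0,"gripper": 1}
    - {"x": 0,"y": 0,"z": 0.2,"ax": 0,"ay": 0,"az": 0,"gripper": 1}
    - {"x": 0,"y": 0,"z": 0,"ax": 0,"ay": 0,"az": 0,"gripper": 1}

```text
clock: 7.82
position: [539.8, -308.6, 67.6]
ee_rot: [-0.111, 0.994, -0.002, 0.002]
contact_force: [0.8, -0.4, -1.9]
gripper_width: 9.0
grasp_force: 61.0
```

send_rows:
  targets:
    - {"x": 0,"y": 0,"z": 0,"ax": 0,"ay": 0,"az": 0,"gripper": 0.4}
    - {"x": 0,"y": 0,"z": 0,"ax": 0,"ay": 0,"az": 0,"gripper": 0.4}
    - {"x": 0,"y": 0,"z": 0,"ax": 0,"ay": 0,"az": 0,"gripper": 0.4}
    - {"x": 0,"y": 0,"z": 0,"ax": 0,"ay": 0,"az": 0,"gripper": 0.4}

```text
clock: 8.15
position: [539.8, -308.6, 67.9]
ee_rot: [-0.111, 0.994, -0.002, 0.002]
contact_force: [-0.2, -0.1, 0.2]
gripper_width: 25.9
grasp_force: 0.0
```

send_rows:
  targets:
    - {"x": 0,"y": 0,"z": -1.5,"ax": 0,"ay": 0,"az": 0,"gripper": 0.4}
    - {"x": 0,"y": 0,"z": -2.5,"ax": 0,"ay": 0,"az": 0,"gripper": 0.4}
    - {"x": 0,"y": 0,"z": -3.5,"ax": 0,"ay": 0,"az": 0,"gripper": 0.4}
    - {"x": 0,"y": 0,"z": -3.5,"ax": 0,"ay": 0,"az": 0,"gripper": 0.4}
    - {"x": 0,"y": 0,"z": -3.5,"ax": 0,"ay": 0,"az": 0,"gripper": 0.4}

```text
clock: 8.57
position: [538.9, -308.0, 214.2]
ee_rot: [-0.111, 0.994, -0.002, 0.001]
contact_force: [1.1, 0.6, -0.8]
gripper_width: 25.5
grasp_force: 0.0
```

```bash
python3 - <<'E'
from rk import *
q=rackq('side');st()
t=q[(abs(q[:,1])<20)&(abs(q[:,0])<80)&(q[:,2]>60)&(q[:,2]<125)]
print('plate',len(t),np.percentile(t[:,1],[1,5,25,50,75,95,99]).round(1),'top',np.percentile(t[:,2],[95,99.5]),'x',t[:,0].min(),t[:,0].max())
im,d,m=look('top'); im2,d2,m2=look('side')
cv2.imwrite('pics/s4.png',np.hstack([cv2.resize(im[180:340,240:500][:,:,::-1],(400,320),interpolation=2),cv2.resize(im2[260:460,310:560][:,:,::-1],(400,320),interpolation=2)]))
# handle, box
w=np.vstack([np.load(n+'0.npz')['w'].reshape(-1,3) for n in('top',)]);ws=np.load('side0.npz')['w'].reshape(-1,3)
for n,p in(('top',w),('side',ws)):
    k=(p[:,0]>430)&(p[:,0]<458)&(p[:,1]>-45)&(p[:,1]<25)&(p[:,2]>60);t=p[k]; print(n,'bar',len(t),t.mean(0).round(1),t.min(0).round(1),t.max(0).round(1)); 
    k=(p[:,0]>430)&(p[:,0]<480)&(p[:,1]>-80)&(p[:,1]<60)&(p[:,2]>60);t=p[k]; print([ (x,((t[:,0]//4)==x//4).sum(), t[(t[:,0]//4)==x//4][:,2].max(initial=0).round(1)) for x in range(440,480,4)])
    k=(p[:,1]>-45)&(p[:,1]<25)&(p[:,0]>480)&(p[:,0]<640)&(p[:,2]>60);t=p[k]; print([(x,np.median(t[t[:,0]//10==x//10][:,2]).round(1)) for x in range(480,640,10) if (t[:,0]//10==x//10).any()])
E
```

```text
8.6167 [ 542.5 -310.2  223.3] yawx -167.17 z [ 0.016 -0.011 -1.   ] F [ 1.9 -1.5  6.8] w 25.5 gf 0.0 j [-0.26  0.38 -0.02  0.01 -1.15 -1.09]
plate 1500 [-6.1 -5.8 -5.2 -4.7 -2.   3.4  4.7] top [97.1138195  97.99742871] x -67.66988180392903 65.78013054355996
top bar 26 [457.5  -1.4 111.9] [457.  -27.9 107.7] [457.9  23.4 115.6]
[(440, np.int64(0), np.float64(0.0)), (444, np.int64(0), np.float64(0.0)), (448, np.int64(0), np.float64(0.0)), (452, np.int64(0), np.float64(0.0)), (456, np.int64(84), np.float64(116.8)), (460, np.int64(99), np.float64(119.9)), (464, np.int64(68), np.float64(117.0)), (468, np.int64(20), np.float64(115.7)), (472, np.int64(20), np.float64(115.3)), (476, np.int64(20), np.float64(116.1))]
[(500, np.float64(102.4)), (510, np.float64(103.1)), (520, np.float64(102.1)), (530, np.float64(100.7)), (540, np.float64(100.1)), (550, np.float64(98.8)), (560, np.float64(97.7)), (570, np.float64(96.3)), (580, np.float64(95.3)), (590, np.float64(94.2)), (600, np.float64(93.5)), (610, np.float64(92.0)), (620, np.float64(91.3)), (630, np.float64(90.4))]
side bar 66 [456.7  -5.1 112.5] [454.  -43.3 109. ] [458.   24.4 116.8]
[(440, np.int64(0), np.float64(0.0)), (444, np.int64(0), np.float64(0.0)), (448, np.int64(0), np.float64(0.0)), (452, np.int64(25), np.float64(115.2)), (456, np.int64(115), np.float64(117.1)), (460, np.int64(67), np.float64(116.8)), (464, np.int64(27), np.float64(117.5)), (468, np.int64(25), np.float64(115.5)), (472, np.int64(18), np.float64(115.2)), (476, np.int64(29), np.float64(114.4))]
[(490, np.float64(78.6)), (500, np.float64(85.4)), (510, np.float64(105.1)), (520, np.float64(103.7)), (530, np.float64(102.7)), (540, np.float64(101.6)), (550, np.float64(100.5)), (560, np.float64(99.4)), (570, np.float64(98.4)), (580, np.float64(97.3)), (590, np.float64(96.4)), (600, np.float64(95.2)), (610, np.float64(94.3)), (620, np.float64(92.9)), (630, np.float64(92.3))]
```

View pics/s4.png

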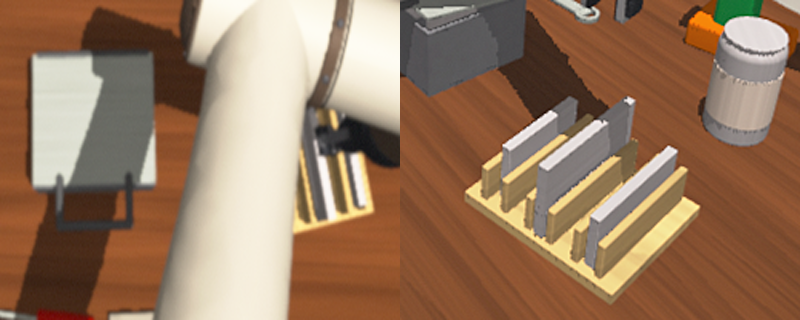

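The picture (right half) shows the worn plate upright in the middle slot at (585,160). Measured: y about 0, top at 97 mm, centred along the slot. Now to the handle.

```bash
python3 - <<'E'
from h import *
st()
plan([([461,-12,185],down(-88.7),0.3)],dec=1,step=36,turn=6.4)
E
```

```text
8.7167 [ 540.9 -308.7  216.8] yawx -167.26 z [ 0.011 -0.006 -1.   ] F [ 0.   1.4 -0.8] w 25.8 gf 0.0 j [-0.26  0.38 -0.03  0.   -1.14 -1.09]
[{"x": 0.1, "y": 2.4, "z": 0.2, "ax": -0.1, "az": -6.0, "gripper": 0.3}, {"x": -0.1, "y": 2.3, "z": 0.3, "az": -6.1, "gripper": 0.3}, {"x": -0.4, "y": 2.3, "z": 0.2, "ax": -0.1, "az": -6.0, "gripper": 0.3}, {"x": -0.7, "y": 2.3, "z": 0.2, "az": -6.1, "gripper": 0.3}, {"x": -0.9, "y": 2.2, "z": 0.2, "ax": -0.1, "ay": 0.1, "az": -6.0, "gripper": 0.3}]
[{"x": -1.1, "y": 2.1, "z": 0.3, "ax": -0.1, "az": -6.1, "gripper": 0.3}, {"x": -1.3, "y": 2.0, "z": 0.2, "az": -6.0, "gripper": 0.3}, {"x": -1.5, "y": 1.8, "z": 0.3, "ax": -0.1, "az": -6.0, "gripper": 0.3}, {"x": -1.7, "y": 1.6, "z": 0.2, "az": -6.1, "gripper": 0.3}, {"x": -1.9, "y": 1.5, "z": 0.2, "ax": -0.1, "az": -6.0, "gripper": 0.3}]
[{"x": -2.0, "y": 1.2, "z": 0.3, "az": -6.1, "gripper": 0.3}, {"x": -2.1, "y": 1.1, "z": 0.2, "ax": -0.1, "az": -6.0, "gripper": 0.3}, {"x": -2.2, "y": 0.8, "z": 0.3, "ax": -0.1, "az": -6.1, "gripper": 0.3}]
```

send_rows:
  targets:
    - {"x": 0.1,"y": 2.4,"z": 0.2,"ax": -0.1,"ay": 0,"az": -6.0,"gripper": 0.3}
    - {"x": -0.1,"y": 2.3,"z": 0.3,"ax": 0,"ay": 0,"az": -6.1,"gripper": 0.3}
    - {"x": -0.4,"y": 2.3,"z": 0.2,"ax": -0.1,"ay": 0,"az": -6.0,"gripper": 0.3}
    - {"x": -0.7,"y": 2.3,"z": 0.2,"ax": 0,"ay": 0,"az": -6.1,"gripper": 0.3}
    - {"x": -0.9,"y": 2.2,"z": 0.2,"ax": 0,"ay": 0,"az": -6.0,"gripper": 0.3}

```text
clock: 9.13
position: [507.4, -192.8, 199.8]
ee_rot: [-0.368, 0.93, 0.001, -0.0]
contact_force: [0.3, 0.6, 0.5]
gripper_width: 29.7
grasp_force: 0.0
```

send_rows:
  targets:
    - {"x": -1.1,"y": 2.1,"z": 0.3,"ax": 0,"ay": 0,"az": -6.1,"gripper": 0.3}
    - {"x": -1.3,"y": 2.0,"z": 0.2,"ax": 0,"ay": 0,"az": -6.0,"gripper": 0.3}
    - {"x": -1.5,"y": 1.8,"z": 0.3,"ax": 0,"ay": 0,"az": -6.0,"gripper": 0.3}
    - {"x": -1.7,"y": 1.6,"z": 0.2,"ax": 0,"ay": 0,"az": -6.1,"gripper": 0.3}
    - {"x": -1.9,"y": 1.5,"z": 0.2,"ax": 0,"ay": 0,"az": -6.0,"gripper": 0.3}

```text
clock: 9.55
position: [476.3, -78.6, 188.0]
ee_rot: [-0.598, 0.802, 0.0, -0.0]
contact_force: [0.4, 0.5, -0.8]
gripper_width: 29.7
grasp_force: 0.0
```

send_rows:
  targets:
    - {"x": -2.0,"y": 1.2,"z": 0.3,"ax": 0,"ay": 0,"az": -6.1,"gripper": 0.3}
    - {"x": -2.1,"y": 1.1,"z": 0.2,"ax": 0,"ay": 0,"az": -6.0,"gripper": 0.3}
    - {"x": -2.2,"y": 0.8,"z": 0.3,"ax": 0,"ay": 0,"az": -6.1,"gripper": 0.3}
    - {"x": 0,"y": 0,"z": 0,"ax": 0,"ay": 0,"az": 0,"gripper": 0.3}
    - {"x": 0,"y": 0,"z": 0,"ax": 0,"ay": 0,"az": 0,"gripper": 0.3}

```text
clock: 9.97
position: [457.9, -11.0, 180.4]
ee_rot: [0.716, -0.698, -0.0, 0.0]
contact_force: [0.1, 0.4, 0.6]
gripper_width: 30.1
grasp_force: 0.0
```

```bash
python3 - <<'E'
from h import *
im,d,m=look('side'); st(); w=world(d,m).reshape(-1,3)
t=w[(w[:,0]>440)&(w[:,0]<480)&(w[:,1]>-55)&(w[:,1]<30)&(w[:,2]>100)&(w[:,2]<125)]
t=t[(t[:,0]<475)];print('bar',len(t),np.percentile(t,[2,50,98],axis=0).round(1))
t=w[(w[:,0]>420)&(w[:,0]<510)&(w[:,1]>-60)&(w[:,1]<40)&(w[:,2]>172)&(w[:,2]<215)];print('fingers x hist',np.histogram(t[:,0],np.arange(420,512,6))[0], t[:,2].min())
plan([([461,-12,92],down(-88.7),0.3)],step=20)
cv2.imwrite('pics/s5.png',cv2.resize(im[140:340,220:460][:,:,::-1],None,fx=2.5,fy=2.5,interpolation=2))
E
```

```text
10.0167 [458.3 -11.5 180.6] yawx -88.67 z [ 0. -0. -1.] F [-0.  -0.3  0.9] w 30.3 gf 0.0 j [ 0.33  0.15 -0.46  0.   -0.96 -0.31]
bar 192 [[455.  -53.2 108.5]
 [458.8 -13.1 114.1]
 [471.3  29.6 116.9]]
fingers x hist [  0  76  72  40   0   0   0   0 127  33  33   1   0   0   0] 181.5931936991609
[{"x": 0.01, "y": -0.05, "z": 1.77, "gripper": 0.3}, {"x": 0.01, "y": -0.06, "z": 1.77, "gripper": 0.3}, {"x": 0.01, "y": -0.05, "z": 1.78, "gripper": 0.3}, {"x": 0.01, "y": -0.05, "z": 1.77, "gripper": 0.3}, {"x": 0.01, "y": -0.06, "z": 1.77, "gripper": 0.3}]
```

View pics/s5.png

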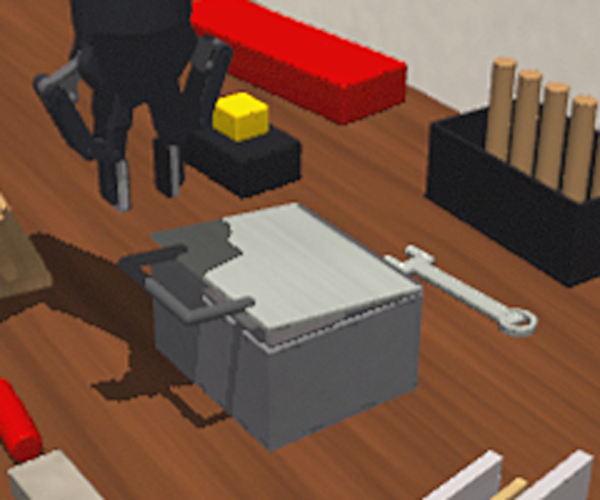

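The open gripper hangs above the handle, with the bar at (190,300) in the picture and the fingers at (120,190) and (172,175). Descending and pinching.

send_rows:
  targets:
    - {"x": 0,"y": -0.1,"z": 1.8,"ax": 0,"ay": 0,"az": 0,"gripper": 0.3}
    - {"x": 0,"y": -0.1,"z": 1.8,"ax": 0,"ay": 0,"az": 0,"gripper": 0.3}
    - {"x": 0,"y": 0,"z": 1.8,"ax": 0,"ay": 0,"az": 0,"gripper": 0.3}
    - {"x": 0,"y": 0,"z": 1.8,"ax": 0,"ay": 0,"az": 0,"gripper": 0.3}
    - {"x": 0,"y": 0,"z": 1.6,"ax": 0,"ay": 0,"az": 0,"gripper": 0.3}

```text
clock: 10.43
position: [460.7, -12.6, 91.9]
ee_rot: [0.714, -0.7, 0.0, -0.0]
contact_force: [0.0, -0.2, -0.3]
gripper_width: 30.0
grasp_force: 0.0
```

send_rows:
  targets:
    - {"x": 0,"y": 0,"z": 0,"ax": 0,"ay": 0,"az": 0,"gripper": 0.3}
    - {"x": 0,"y": 0,"z": 0,"ax": 0,"ay": 0,"az": 0,"gripper": 1}
    - {"x": 0,"y": 0,"z": 0,"ax": 0,"ay": 0,"az": 0,"gripper": 1}
    - {"x": 0,"y": 0,"z": 0,"ax": 0,"ay": 0,"az": 0,"gripper": 1}
    - {"x": 0,"y": 0,"z": 0,"ax": 0,"ay": 0,"az": 0,"gripper": 1}

```text
clock: 10.85
position: [462.6, -12.0, 94.4]
ee_rot: [0.715, -0.699, 0.002, -0.002]
contact_force: [4.2, -5.4, -3.8]
gripper_width: 7.8
grasp_force: 58.3
```

```bash
python3 - <<'E'
from h import *
im,d,m=look('side'); st()
s=arm.read_state()['position']
# arc: bar relative, theta0 from bar height
bz=110.;th0=np.arcsin((bz-86)/178);hx=s[0]+178*np.cos(th0);print(th0,hx)
u=np.array([np.cos(np.radians(1.3)),np.sin(np.radians(1.3)),0])
W=[]
for th in np.linspace(th0,1.68,19)[1:]:
    dx=178*(np.cos(th0)-np.cos(th)); W.append((s+dx*u+[0,0,178*(np.sin(th)-np.sin(th0))],down(-88.7),1))
plan(W,dec=1)
E
```

```text
10.9 [462.6 -12.   94.4] yawx -88.64 z [ 0.006  0.    -1.   ] F [ 5.  -5.  -3.7] w 8.1 gf 58.288267850875854 j [ 0.33  0.27 -0.57  0.   -0.73 -0.31]
0.13524336797958683 639.0036022736879
[{"y": -0.3, "z": -1.5, "ax": -0.3, "az": 0.1, "gripper": 1}, {"y": -0.4, "z": -1.5, "gripper": 1}, {"y": -0.5, "z": -1.4, "gripper": 1}, {"y": -0.6, "z": -1.4, "gripper": 1}, {"y": -0.8, "z": -1.3, "gripper": 1}]
[{"y": -0.9, "z": -1.3, "gripper": 1}, {"y": -1.0, "z": -1.1, "gripper": 1}, {"y": -1.0, "z": -1.1, "gripper": 1}, {"y": -1.2, "z": -1.0, "gripper": 1}, {"y": -1.2, "z": -0.9, "gripper": 1}]
[{"y": -1.3, "z": -0.8, "gripper": 1}, {"y": -1.4, "z": -0.7, "gripper": 1}, {"y": -1.5, "z": -0.5, "gripper": 1}, {"y": -1.4, "z": -0.4, "gripper": 1}, {"y": -1.5, "z": -0.3, "gripper": 1}]
[{"y": -1.5, "z": -0.2, "gripper": 1}, {"y": -1.6, "gripper": 1}, {"y": -1.5, "z": 0.1, "gripper": 1}]
```

send_rows:
  targets:
    - {"x": 0,"y": -0.3,"z": -1.5,"ax": 0,"ay": 0,"az": 0,"gripper": 1}
    - {"x": 0,"y": -0.4,"z": -1.5,"ax": 0,"ay": 0,"az": 0,"gripper": 1}
    - {"x": 0,"y": -0.5,"z": -1.4,"ax": 0,"ay": 0,"az": 0,"gripper": 1}
    - {"x": 0,"y": -0.6,"z": -1.4,"ax": 0,"ay": 0,"az": 0,"gripper": 1}
    - {"x": 0,"y": -0.8,"z": -1.3,"ax": 0,"ay": 0,"az": 0,"gripper": 1}

```text
clock: 11.32
position: [487.4, -11.0, 165.6]
ee_rot: [0.715, -0.699, 0.001, -0.002]
contact_force: [3.9, -0.1, -6.2]
gripper_width: 7.8
grasp_force: 58.4
```

Forces are low and the bar is following, so I'll continue the arc.

send_rows:
  targets:
    - {"x": 0,"y": -0.9,"z": -1.3,"ax": 0,"ay": 0,"az": 0,"gripper": 1}
    - {"x": 0,"y": -1.0,"z": -1.1,"ax": 0,"ay": 0,"az": 0,"gripper": 1}
    - {"x": 0,"y": -1.0,"z": -1.1,"ax": 0,"ay": 0,"az": 0,"gripper": 1}
    - {"x": 0,"y": -1.2,"z": -1.0,"ax": 0,"ay": 0,"az": 0,"gripper": 1}
    - {"x": 0,"y": -1.2,"z": -0.9,"ax": 0,"ay": 0,"az": 0,"gripper": 1}

```text
clock: 11.73
position: [536.2, -9.3, 219.4]
ee_rot: [0.715, -0.699, -0.003, 0.002]
contact_force: [-8.6, 5.1, 5.6]
gripper_width: 7.8
grasp_force: 58.5
```

```bash
python3 - <<'E'
from h import *
st()
s=arm.read_state()['position']; r=np.array([639.0-s[0], s[2]+15.6-86]); print('radius',np.hypot(*r),'theta',np.arctan2(r[1],r[0]))
E
```

```text
11.7333 [536.2  -9.3 219.4] yawx -88.69 z [-0.006  0.002 -1.   ] F [-8.6  5.1  5.6] w 7.8 gf 58.549978137016296 j [ 0.28  0.25 -0.22 -0.   -1.11 -0.26]
radius 181.0005186721735 theta 0.9669607438896682
```

send_rows:
  targets:
    - {"x": 0,"y": -1.3,"z": -0.9,"ax": 0,"ay": 0,"az": 0,"gripper": 1}
    - {"x": 0,"y": -1.4,"z": -0.8,"ax": 0,"ay": 0,"az": 0,"gripper": 1}
    - {"x": 0,"y": -1.5,"z": -0.6,"ax": 0,"ay": 0,"az": 0,"gripper": 1}
    - {"x": 0,"y": -1.4,"z": -0.4,"ax": 0,"ay": 0,"az": 0,"gripper": 1}
    - {"x": 0,"y": -1.5,"z": -0.3,"ax": 0,"ay": 0,"az": 0,"gripper": 1}

```text
clock: 12.15
position: [609.8, -6.4, 251.5]
ee_rot: [0.716, -0.698, -0.001, -0.002]
contact_force: [-5.2, 7.7, 5.9]
gripper_width: 7.8
grasp_force: 58.6
```

send_rows:
  targets:
    - {"x": 0,"y": -1.5,"z": -0.2,"ax": 0,"ay": 0,"az": 0,"gripper": 1}
    - {"x": 0,"y": -1.6,"z": 0,"ax": 0,"ay": 0,"az": 0,"gripper": 1}
    - {"x": 0,"y": -1.5,"z": 0.1,"ax": 0,"ay": 0,"az": 0,"gripper": 1}
    - {"x": 0,"y": 0,"z": 0,"ax": 0,"ay": 0,"az": 0,"gripper": 1}

```text
clock: 12.48
position: [660.2, -4.4, 252.5]
ee_rot: [0.716, -0.698, 0.002, -0.005]
contact_force: [2.6, 6.8, 5.0]
gripper_width: 7.3
grasp_force: 61.5
```

```bash
python3 - <<'E'
from h import *
im,d,m=look('side');st()
s=arm.read_state()['position']; r=np.array([639.0-s[0], s[2]+15.6-86]); print('radius',np.hypot(*r),'theta',np.arctan2(r[1],r[0]))
cv2.imwrite('pics/s6.png',cv2.resize(im[80:340,220:480][:,:,::-1],None,fx=2.2,fy=2.2,interpolation=2))
E
```

```text
12.5333 [659.9  -4.4 252.5] yawx -88.57 z [ 0.011  0.004 -1.   ] F [3.1 7.  2.1] w 7.2 gf 61.323646903038025 j [ 0.24  0.43  0.13 -0.   -1.26 -0.21]
radius 183.32472611009035 theta 1.6850097232492345
```

View pics/s6.png

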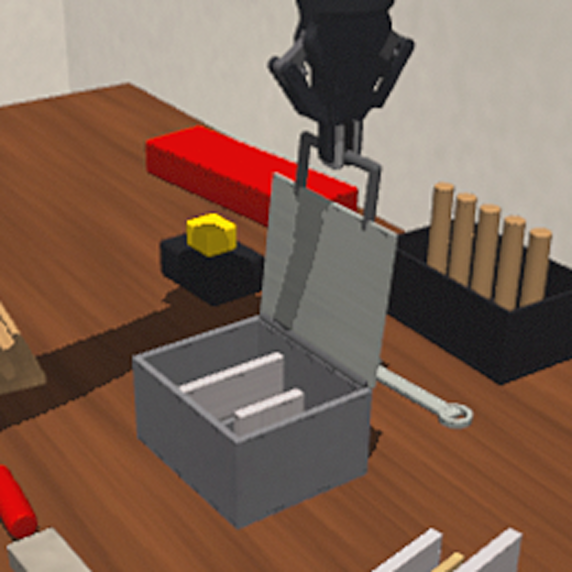

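The flap stands open past vertical. Two plates show in the box, and the longer one is at the far (+y) side, about (232,372). Releasing and rising.

send_rows:
  targets:
    - {"x": 0,"y": 0,"z": 0,"ax": 0,"ay": 0,"az": 0,"gripper": 0.3}
    - {"x": 0,"y": 0,"z": 0,"ax": 0,"ay": 0,"az": 0,"gripper": 0.3}
    - {"x": 0,"y": 0,"z": 0,"ax": 0,"ay": 0,"az": 0,"gripper": 0.3}

```text
clock: 12.78
position: [656.3, -7.4, 250.2]
ee_rot: [0.715, -0.699, 0.001, -0.001]
contact_force: [-0.1, -0.5, 0.1]
gripper_width: 29.6
grasp_force: 0.0
```

send_rows:
  targets:
    - {"x": 0,"y": 0,"z": -1.5,"ax": 0,"ay": 0,"az": 0,"gripper": 0.3}
    - {"x": 0,"y": 0,"z": -2.0,"ax": 0,"ay": 0,"az": 0,"gripper": 0.3}
    - {"x": 0,"y": 0,"z": -2.0,"ax": 0,"ay": 0,"az": 0,"gripper": 0.3}
    - {"x": 0,"y": 0,"z": 0,"ax": 0,"ay": 0,"az": 0,"gripper": 0.3}

```text
clock: 13.12
position: [657.9, -7.9, 309.9]
ee_rot: [0.715, -0.699, 0.004, -0.003]
contact_force: [0.7, 0.6, 1.5]
gripper_width: 29.9
grasp_force: 0.0
```

```bash
python3 - <<'E'
from h import *
st()
def rect(q):
    r=cv2.minAreaRect(q[:,:2].astype(np.float32)); return [np.round(x,1).tolist() if not np.isscalar(x) else round(x,1) for x in r],len(q)
for n in('side','top'):
    im,d,m=look(n); w=world(d,m).reshape(-1,3)
    k=(w[:,0]>505)&(w[:,0]<632)
    for nm,a,b in(('spare',-5,45),('filler',-60,-15)):
        t=w[k&(w[:,1]>a)&(w[:,1]<b)&(w[:,2]>64)&(w[:,2]<80)]
        if len(t)>5: print(n,nm,rect(t),np.percentile(t[:,2],[50,95]))
    t=w[(w[:,0]>600)&(w[:,0]<720)&(abs(w[:,1]+9)<70)&(w[:,2]>110)&(w[:,2]<215)]
    if len(t)>50: A=np.c_[t[:,1:],np.ones(len(t))];c=np.linalg.lstsq(A,t[:,0],rcond=None)[0];print('flap x=..',c,'at z90,220',[c[0]*-9+c[1]*z+c[2] for z in(90,220)])
plan([([560,19,310],down(1.3+180),0.3)],dec=1,step=36,turn=6.4)
E
```

```text
13.1167 [657.9  -7.9 309.9] yawx -88.69 z [ 0.01 -0.   -1.  ] F [0.7 0.6 1.5] w 29.9 gf 0.0 j [ 0.23  0.4   0.22  0.   -1.39 -0.21]
side spare ([[574.9, 20.0], [49.7, 114.0], 89.9], 400) [71.69452631 76.51298268]
side filler ([[568.6, -34.9], [128.3, 31.4], 2.8], 246) [71.30189478 74.1427609 ]
flap x=.. [-4.12958808e-02  9.25521150e-02  6.29528378e+02] at z90,220 [np.float64(638.2297308533077), np.float64(650.261505804673)]
top spare ([[572.8, 19.0], [117.8, 45.9], 2.4], 282) [70.79369162 74.04671239]
top filler ([[571.8, -38.3], [63.4, 8.5], 1.1], 150) [70.38678321 73.67820354]
flap x=.. [-3.99183906e-02  9.47555967e-02  6.29878115e+02] at z90,220 [np.float64(638.765383810365), np.float64(651.0836113812978)]
[{"x": -0.2, "y": 0.6, "az": 6.0, "gripper": 0.3}, {"x": -0.1, "y": 0.7, "z": -0.1, "az": 6.0, "gripper": 0.3}, {"x": -0.1, "y": 0.7, "az": 6.0, "gripper": 0.3}, {"y": 0.6, "ay": 0.1, "az": 6.0, "gripper": 0.3}, {"x": 0.1, "y": 0.7, "z": -0.1, "az": 6.0, "gripper": 0.3}]
[{"x": 0.2, "y": 0.6, "az": 6.0, "gripper": 0.3}, {"x": 0.2, "y": 0.6, "ax": -0.1, "az": 6.0, "gripper": 0.3}, {"x": 0.3, "y": 0.7, "z": -0.1, "az": 6.0, "gripper": 0.3}, {"x": 0.3, "y": 0.5, "az": 6.0, "gripper": 0.3}, {"x": 0.4, "y": 0.5, "az": 6.0, "gripper": 0.3}]
[{"x": 0.5, "y": 0.5, "az": 6.0, "gripper": 0.3}, {"x": 0.5, "y": 0.5, "z": -0.1, "az": 6.0, "gripper": 0.3}, {"x": 0.6, "y": 0.3, "az": 6.0, "gripper": 0.3}, {"x": 0.6, "y": 0.4, "ay": 0.1, "az": 6.0, "gripper": 0.3}, {"x": 0.6, "y": 0.2, "z": -0.1, "az": 6.0, "gripper": 0.3}]
```

send_rows:
  targets:
    - {"x": -0.2,"y": 0.6,"z": 0,"ax": 0,"ay": 0,"az": 6.0,"gripper": 0.3}
    - {"x": -0.1,"y": 0.7,"z": 0,"ax": 0,"ay": 0,"az": 6.0,"gripper": 0.3}
    - {"x": -0.1,"y": 0.7,"z": 0,"ax": 0,"ay": 0,"az": 6.0,"gripper": 0.3}
    - {"x": 0,"y": 0.6,"z": 0,"ax": 0,"ay": 0,"az": 6.0,"gripper": 0.3}
    - {"x": 0.1,"y": 0.7,"z": 0,"ax": 0,"ay": 0,"az": 6.0,"gripper": 0.3}

```text
clock: 13.63
position: [623.2, 1.9, 302.8]
ee_rot: [-0.508, 0.862, 0.0, -0.001]
contact_force: [0.4, -0.2, 0.3]
gripper_width: 30.2
grasp_force: 0.0
```

send_rows:
  targets:
    - {"x": 0.2,"y": 0.6,"z": 0,"ax": 0,"ay": 0,"az": 6.0,"gripper": 0.3}
    - {"x": 0.2,"y": 0.6,"z": 0,"ax": 0,"ay": 0,"az": 6.0,"gripper": 0.3}
    - {"x": 0.3,"y": 0.7,"z": 0,"ax": 0,"ay": 0,"az": 6.0,"gripper": 0.3}
    - {"x": 0.3,"y": 0.5,"z": 0,"ax": 0,"ay": 0,"az": 6.0,"gripper": 0.3}
    - {"x": 0.4,"y": 0.5,"z": 0,"ax": 0,"ay": 0,"az": 6.0,"gripper": 0.3}

```text
clock: 14.05
position: [591.7, 10.2, 302.9]
ee_rot: [-0.267, 0.964, 0.0, -0.001]
contact_force: [-0.5, -0.3, 0.7]
gripper_width: 29.6
grasp_force: 0.0
```

send_rows:
  targets:
    - {"x": 0.5,"y": 0.5,"z": 0,"ax": 0,"ay": 0,"az": 6.0,"gripper": 0.3}
    - {"x": 0.5,"y": 0.5,"z": 0,"ax": 0,"ay": 0,"az": 6.0,"gripper": 0.3}
    - {"x": 0.6,"y": 0.3,"z": 0,"ax": 0,"ay": 0,"az": 6.0,"gripper": 0.3}
    - {"x": 0.6,"y": 0.4,"z": 0,"ax": 0,"ay": 0,"az": 6.0,"gripper": 0.3}
    - {"x": 0,"y": 0,"z": 0,"ax": 0,"ay": 0,"az": 0,"gripper": 0.3}

```text
clock: 14.47
position: [564.3, 17.7, 303.4]
ee_rot: [-0.063, 0.998, 0.0, -0.001]
contact_force: [-0.5, -0.0, 0.3]
gripper_width: 30.0
grasp_force: 0.0
```

```bash
python3 - <<'E'
from h import *
st()
for n in('side','top'):
    im,d,m=look(n); w=world(d,m).reshape(-1,3)
    k=(w[:,0]>505)&(w[:,0]<632)
    for nm,a,b in(('spare',8,34),('filler',-50,-26)):
        t=w[k&(w[:,1]>a)&(w[:,1]<b)&(w[:,2]>67)&(w[:,2]<77)]
        if len(t)>20:
            A=np.c_[t[:,0]-570,np.ones(len(t))];c=np.linalg.lstsq(A,t[:,1],rcond=None)[0]
            print(n,nm,len(t),'x',np.percentile(t[:,0],[1,99]).round(1),'y@570',c[1].round(1),'slope',c[0].round(3),np.percentile(t[:,1],[3,97]).round(1))
plan([([571,21,200],down(182),0.3)],dec=1,step=30,turn=6.4)
E
```

```text
14.4667 [564.3  17.7 303.4] yawx -172.77 z [-0.001  0.    -1.   ] F [-0.5 -0.   0.3] w 30.0 gf 0.0 j [ 0.32  0.24 -0.02 -0.   -1.31 -1.76]
side spare 287 x [519.9 631.5] y@570 21.0 slope 0.028 [13.4 30.3]
side filler 186 x [538.3 631.7] y@570 -38.5 slope 0.022 [-43.9 -31. ]
top spare 148 x [514.2 580.4] y@570 21.2 slope 0.06 [14.7 24.4]
top filler 147 x [540.1 603.1] y@570 -38.5 slope 0.034 [-42.8 -33.7]
[{"x": -0.1, "y": 0.1, "z": 2.6, "az": 1.4, "gripper": 0.3}, {"x": -0.2, "z": 2.6, "az": 1.3, "gripper": 0.3}, {"x": -0.1, "y": 0.1, "z": 2.6, "az": 1.4, "gripper": 0.3}, {"x": -0.2, "y": 0.1, "z": 2.6, "az": 1.4, "gripper": 0.3}]
```

send_rows:
  targets:
    - {"x": -0.1,"y": 0.1,"z": 2.6,"ax": 0,"ay": 0,"az": 1.3,"gripper": 0.3}
    - {"x": -0.2,"y": 0.1,"z": 2.6,"ax": 0,"ay": 0,"az": 1.3,"gripper": 0.3}
    - {"x": -0.1,"y": 0.1,"z": 2.6,"ax": 0,"ay": 0,"az": 1.3,"gripper": 0.3}
    - {"x": -0.2,"y": 0.1,"z": 2.6,"ax": 0,"ay": 0,"az": 1.3,"gripper": 0.3}
    - {"x": 0,"y": 0,"z": 0,"ax": 0,"ay": 0,"az": 0,"gripper": 0.3}

```text
clock: 14.98
position: [568.6, 21.8, 194.1]
ee_rot: [-0.019, 1.0, -0.001, -0.005]
contact_force: [-0.6, -0.0, -1.4]
gripper_width: 29.5
grasp_force: 0.0
```

```bash
python3 - <<'E'
from h import *
im,d,m=look('side');st(); w=world(d,m).reshape(-1,3)
t=w[(w[:,0]>540)&(w[:,0]<600)&(w[:,1]>-40)&(w[:,1]<80)&(w[:,2]>195)&(w[:,2]<230)];print('finger y',np.histogram(t[:,1],np.arange(-40,82,5)))
plan([([571,21.3,47],down(182),0.3)],step=30,turn=6.4)
E
```

```text
15.0333 [570.3  21.7 197.3] yawx -177.78 z [-0.006 -0.002 -1.   ] F [-0.5 -0.1 -0.2] w 30.1 gf 0.0 j [ 0.32  0.32 -0.18 -0.   -1.08 -1.85]
finger y (array([  0,   0,   0,   0,   0,   0,  42,  83,  60,  10,   0,   0,   0,
         0,   1, 153,  45,   2,   0,   0,   0,   0,   0,   0]), array([-40, -35, -30, -25, -20, -15, -10,  -5,   0,   5,  10,  15,  20,
        25,  30,  35,  40,  45,  50,  55,  60,  65,  70,  75,  80]))
[{"x": -0.03, "z": 2.51, "ay": -0.1, "gripper": 0.3}, {"x": -0.02, "y": -0.01, "z": 2.5, "az": 0.1, "gripper": 0.3}, {"x": -0.02, "z": 2.51, "ay": -0.1, "gripper": 0.3}, {"x": -0.02, "y": -0.01, "z": 2.5, "ax": -0.1, "gripper": 0.3}, {"x": -0.01, "z": 2.51, "ay": -0.1, "az": 0.1, "gripper": 0.3}]
[{"x": -0.02, "y": -0.01, "z": 2.5, "gripper": 0.3}]
```

Fingers straddle the spare: measured -9 to 6 and 36 to 46 in y, with the plate at 21. Going down and closing.

send_rows:
  targets:
    - {"x": 0,"y": 0,"z": 2.5,"ax": 0,"ay": -0.1,"az": 0,"gripper": 0.3}
    - {"x": 0,"y": 0,"z": 2.5,"ax": 0,"ay": -0.1,"az": 0,"gripper": 0.3}
    - {"x": 0,"y": 0,"z": 2.5,"ax": 0,"ay": -0.1,"az": 0,"gripper": 0.3}
    - {"x": 0,"y": 0,"z": 2.5,"ax": 0,"ay": 0,"az": 0,"gripper": 0.3}
    - {"x": 0,"y": 0,"z": 2.5,"ax": 0,"ay": 0,"az": 0,"gripper": 0.3}

```text
clock: 15.45
position: [574.3, 22.6, 76.7]
ee_rot: [-0.02, 1.0, 0.0, 0.006]
contact_force: [1.2, 0.7, 0.0]
gripper_width: 30.1
grasp_force: 0.0
```

send_rows:
  targets:
    - {"x": 0,"y": 0,"z": 1.2,"ax": 0,"ay": 0,"az": 0,"gripper": 0.3}
    - {"x": 0,"y": 0,"z": 1.2,"ax": 0,"ay": 0,"az": 0,"gripper": 0.3}
    - {"x": 0,"y": 0,"z": 0,"ax": 0,"ay": 0,"az": 0,"gripper": 0.3}

```text
clock: 15.7
position: [572.6, 22.2, 50.6]
ee_rot: [-0.019, 1.0, -0.0, 0.002]
contact_force: [0.0, 0.6, 0.4]
gripper_width: 30.1
grasp_force: 0.0
```

send_rows:
  targets:
    - {"x": 0,"y": 0,"z": 0,"ax": 0,"ay": 0,"az": 0,"gripper": 1}
    - {"x": 0,"y": 0,"z": 0,"ax": 0,"ay": 0,"az": 0,"gripper": 1}
    - {"x": 0,"y": 0,"z": 0,"ax": 0,"ay": 0,"az": 0,"gripper": 1}
    - {"x": 0,"y": 0,"z": 0,"ax": 0,"ay": 0,"az": 0,"gripper": 1}
    - {"x": 0,"y": 0,"z": 0,"ax": 0,"ay": 0,"az": 0,"gripper": 1}

```text
clock: 16.12
position: [574.0, 22.7, 53.3]
ee_rot: [-0.019, 1.0, 0.0, 0.005]
contact_force: [-0.4, -0.2, 5.9]
gripper_width: 8.8
grasp_force: 61.6
```

```bash
python3 -c "
from h import *
st()"
```

```text
16.1167 [574.   22.7  53.3] yawx -177.82 z [ 0.011  0.001 -1.   ] F [-0.4 -0.2  5.9] w 8.8 gf 61.62213921546936 j [ 0.32  0.48 -0.34  0.   -0.73 -1.86]
```

send_rows:
  targets:
    - {"x": 0,"y": 0,"z": -0.8,"ax": 0,"ay": 0,"az": 0,"gripper": 1}
    - {"x": 0,"y": 0,"z": -1.5,"ax": 0,"ay": 0,"az": 0,"gripper": 1}
    - {"x": 0,"y": 0,"z": -2.0,"ax": 0,"ay": 0,"az": 0,"gripper": 1}
    - {"x": 0,"y": 0,"z": -2.0,"ax": 0,"ay": 0,"az": 0,"gripper": 1}
    - {"x": 0,"y": 0,"z": -2.0,"ax": 0,"ay": 0,"az": 0,"gripper": 1}

```text
clock: 16.53
position: [571.0, 22.3, 135.0]
ee_rot: [-0.018, 1.0, 0.0, 0.002]
contact_force: [0.2, 0.2, -1.6]
gripper_width: 8.3
grasp_force: 60.6
```

send_rows:
  targets:
    - {"x": 0.2,"y": 0,"z": -2.0,"ax": 0,"ay": 0,"az": 0,"gripper": 1}
    - {"x": 0.4,"y": 0,"z": -2.5,"ax": 0,"ay": 0,"az": 0,"gripper": 1}
    - {"x": 0.6,"y": 0,"z": -2.5,"ax": 0,"ay": 0,"az": 0,"gripper": 1}
    - {"x": 0.8,"y": 0,"z": -2.5,"ax": 0,"ay": 0,"az": 0,"gripper": 1}
    - {"x": 0.8,"y": 0,"z": -2.5,"ax": 0,"ay": 0,"az": 0,"gripper": 1}

```text
clock: 16.95
position: [541.8, 21.2, 255.0]
ee_rot: [-0.018, 1.0, 0.0, 0.002]
contact_force: [0.3, 0.2, -2.6]
gripper_width: 8.6
grasp_force: 60.6
```

send_rows:
  targets:
    - {"x": 0.6,"y": 0,"z": -2.0,"ax": 0,"ay": 0,"az": 0,"gripper": 1}
    - {"x": 0.3,"y": 0,"z": -1.2,"ax": 0,"ay": 0,"az": 0,"gripper": 1}
    - {"x": 0,"y": 0,"z": -0.5,"ax": 0,"ay": 0,"az": 0,"gripper": 1}
    - {"x": 0,"y": 0,"z": 0,"ax": 0,"ay": 0,"az": 0,"gripper": 1}
    - {"x": 0,"y": 0,"z": 0,"ax": 0,"ay": 0,"az": 0,"gripper": 1}

```text
clock: 17.37
position: [533.3, 21.0, 290.3]
ee_rot: [-0.018, 1.0, 0.0, 0.003]
contact_force: [0.5, 0.7, -2.2]
gripper_width: 8.3
grasp_force: 60.6
```

send_rows:
  targets:
    - {"x": 0,"y": 0,"z": 0,"ax": 0,"ay": 0,"az": 0,"gripper": 1}
    - {"x": 0,"y": 0,"z": 0,"ax": 0,"ay": 0,"az": 0,"gripper": 1}
    - {"x": 0,"y": 0,"z": 0,"ax": 0,"ay": 0,"az": 0,"gripper": 1}
    - {"x": 0,"y": 0,"z": 0,"ax": 0,"ay": 0,"az": 0,"gripper": 1}
    - {"x": 0,"y": 0,"z": 0,"ax": 0,"ay": 0,"az": 0,"gripper": 1}

```text
clock: 17.78
position: [533.9, 20.9, 290.7]
ee_rot: [-0.019, 1.0, 0.0, 0.003]
contact_force: [0.6, 0.0, -1.8]
gripper_width: 8.5
grasp_force: 60.6
```

```bash
python3 - <<'E'
from h import *
im,d,m=look('side');st(); w=world(d,m).reshape(-1,3)
t=w[(w[:,0]>450)&(w[:,0]<620)&(abs(w[:,1]-22)<20)&(w[:,2]>150)&(w[:,2]<260)];print('low',np.percentile(t[:,2],[0,1]),'x',t[:,0].min(),t[:,0].max())
cv2.imwrite('pics/s7.png',cv2.resize(im[80:460,180:560][:,:,::-1],None,fx=1.5,fy=1.5,interpolation=2))
E
```

```text
17.8333 [533.9  20.9 290.9] yawx -177.88 z [ 0.006  0.    -1.   ] F [-1.  -0.  -0.7] w 8.5 gf 60.58327317237854 j [ 0.34  0.19 -0.12  0.   -1.26 -1.88]
low [244.63690647 245.04082159] x 472.420120128199 584.4868404382169
```

View pics/s7.png

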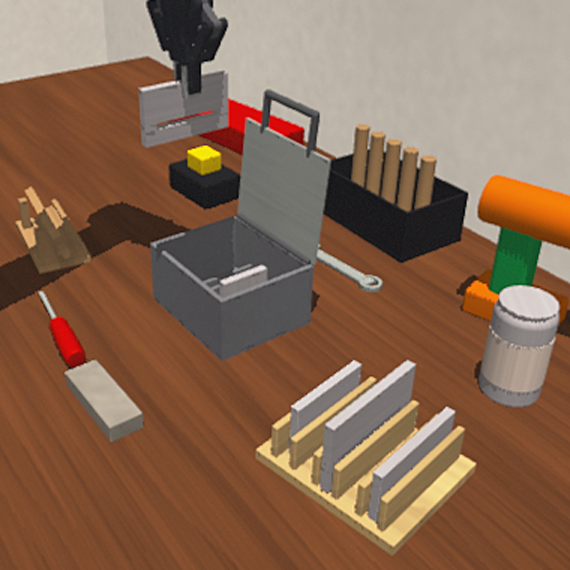

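The final picture shows the spare upright in the gripper at (185,105), its lower edge about 245 mm up. The flap is open, the filler is still in the box at (245,278), and the worn plate stands in the middle slot at (370,430). Handing in.

```bash
python3 -c "
from bench import arm
print(arm.job_done())"
```

```text
the job is handed in; nothing more can be done
None
```

I handed the job in: the worn plate stands in the rack's middle slot, the flap is wide open (about 1.7 rad), and the gripper holds the spare still and upright, lower edge about 245 mm above the bench. The hand-in gave no verdict.

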